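# Blank off a manifold port: nut finger-tight, then a quarter turn by spanner

### The arm

A 6-joint arm with a two-finger parallel gripper is mounted at the origin on a cart in front of the work surface, level with it; the furniture and walls round the work are solid. World frame = base frame: x ahead of the robot, y to its left, z up, the work surface at z = 0. Lengths are in m, angles in rad, forces in N, time in s.
With the tool pointing down it reaches from about 0.25 to 0.725 m from the base axis. Payload 9.7 kg.
Tool frame: the origin (TCP) lies at the very end of the fingers, on their centre line; the grasp point (between the pads) lies 19 mm behind it (env.grasp_offset is the distance from the TCP to the grasp point, in m); z points along the fingers, y is the direction in which the jaws open and shut (so a half turn about z gives the same grasp; the last joint's range is limited). The gripper opens to 85 mm and grips with 20 to 120 N. Pads are 22 mm wide; open, the fingers measure 114 mm over their backs; the gripper's body (76 mm by 85 mm) begins 54 mm behind the grasp point. The pads swing forward as they close: fully open they stand 13 mm farther back than shut.
Start: joints at [-1.145, 0.087, 0.176, 1.66, 0, 1.571], TCP at [0.227, -0.501, 0.231] pointing down, gripper open.
Joint ranges: [-3.13, 3.13], [-0.85, 1.81], [-1.15, 1.24], [-2.2, 2.28], [-1.44, 1.52], [-3.14, 3.14]. Speed limits (rad/s): [2.22, 2.22, 2.57, 3.14, 3.14, 3.14].

### API

Orientations are given as a rotation vector (axis times angle).
In Python, from cell import env gives the robot as it stands. The module is installed in compiled form; this text tells all that it offers.
- The arm moves only by the shell command python3 -m crank 'ROWS' [FORCE]. ROWS is text: rows parted by semicolons, each of 7 numbers parted by spaces: the turn, a rotation vector about the tool's x, y, z in rad, then the shift along the tool's x, y, z in m, then the opening, from 0 (shut) to 1 (fully open). In form: rx ry rz dx dy dz claw; .... A call has 1 to 12 rows; each row is the pose to reach, as a shift and turn from the pose commanded when the call began, along the tool's axes at that moment; what a row does not reach only later rows make up. A row lasts 1/10 s, in which the tool goes at most 50 mm and 8.59 degrees, less where a joint would pass 70% of its speed; a pose out of reach is approached as far as the arm can. A call with a gripper value outside its range is refused whole. The fingers move at their own pace and stop on an object; FORCE is the grip in N (left out, the last holds). Time passes only in rows, so rows that repeat a pose let the fingers close. It gives the time, the measured TCP pose, the force and the opening at its end, in the units of the state.
- env.state(): the state, without advancing time (a new reading comes with each control period).
- env.capture(name): name is "scene" or "top" or "wrist"; returns a dict with "img" (480x640x3 uint8, red, green, blue), "fx", "fy", "cx", "cy" (pixels), "k1" (the pictures are not rectified: a ray, as slopes to the right and down, at radius r is drawn at 1 + k1 r^2 times it, then the intrinsics apply), "origin" and "attitude" of the camera in the world; the wrist camera has in their place "mount" (4x4, takes a point from camera to tool coordinates, whose origin is the TCP and whose axes are the flange's). Camera axes: x right, y up, looking along -z (the intrinsics and any distortion apply to the point x, -y, -z); pixel columns grow to the right and rows downward; lengths in m; the calibration is good to about 2 mm. A picture is of the moment at which its call begins: read the wrist's pose just before it. There is no depth.
- env.sign_off(): hands the job in, once; it reports no verdict.
Trained networks look in the newest picture that a camera, given by its name, has taken for a name from the list of things; names that differ only in an ending like _2 or _b are one class to them, and where a whole thing is asked for, a point or a joint stands for the part that bears it (a point fixed in the world has none). Each returns a list of dicts, best first, with "conf" (0 to 1); they miss things now and then, are a little off and sometimes report something else, mostly with a low value. They report only what shows in the picture. A call takes as long as a camera call.
- env.search_frame(camera, target): "bbox" ([left, top, width, height] in pixels, round what is visible of it).
- env.outline_of(camera, target): "region" (480x640 bool, what is visible of it) and "bbox" ([left, top, width, height] in pixels, round what is visible of it).
The state is a dict: "time": time; "q": joint angles; "dq": joint speeds; "tau": joint torques, N m; "tcp_pos": TCP position; "eef_rot": TCP orientation; "contact_force": force on the tool from outside, world axes, zero at the start; "torque": the same for the moment, N m; "opening": finger opening in m.
Only numpy, scipy, OpenCV 4.12 (cv2) and the standard library are available. Lean on these libraries where they do the work, as an engineer would, in place of code of your own. Each camera call takes 0.05 s, during which the arm holds its last target.

### The job

A port of the air manifold is being blanked off again with its old plug and ring, and the compression nut is only started on the thread. Run the nut down (clockwise) with the fingers until it is finger-tight, stopping as soon as you feel it seat so that the fingers do not force it any further; then pull it up a quarter turn past finger-tight with the open-ended spanner that fits it, take the spanner off and lay it back flat on the bench. Leave the other spanner and the small parts lying about where they are.

Things in the scene. Friction and masses are not known exactly. Their poses are not given: they have to be found in the camera images.
- nut_centre (a point): Centre of the compression nut, 79 mm above the bench: steel hexagon, 27 mm across flats, 18 tall, z up. x points out through the flat with a scribed line; flats every 60 deg. Right-hand thread: clockwise from above tightens. Starts 0.1 to 0.3 turn short of finger-tight, to be felt: free 0.05 N m; then torque rises over 6 deg to 0.4 N m and it turns on at that; let go, it springs back 5 deg.
- plug_top (a point): Top centre of the 15 mm plug pin standing 10 mm out of the nut, about 98 mm above the bench; z up, x along the manifold bar towards its gauge. It does not turn. Pin and clamping ring stay put until the nut is finger-tight, then sink 1.5 mm per turn of the nut (0.375 mm a quarter turn). Under the nut the stud is at most 26 mm wide for 22 mm down to the bar.
- manifold: Aluminium air manifold, fixed. Origin on the bench straight below the nut's axis, x along the bar, z up. Bar x = -32 to 164 (end fittings -38 to 194), y = +-20, top 48 mm above the bench. Feet reach y = +-42 below 14 mm; side outlets y = +-42 at x = 44 and 88, below 37 mm. Pressure gauge, dial up, 50 mm wide at x = 124, top 81 mm high. Nothing else rises above the bar but the port.
- spanner_large_mid (a point): Mid-handle of the larger open-ended spanner, which fits the nut: steel, 0.2 kg, flat on the bench, point 5 mm up. x along the handle to the jaw, z up. Handle 18 mm wide, 7 thick, from x = -85 to 69; head 62 wide, 10 thick. On the nut, the nut's axis sits at x = 100, two flats between jaw faces at y = +-14 (4 deg play). Throat at x = 83, mouth open to +x, lips flared, tips at x = 116.
- spanner_small_mid (a point): Mid-handle of the smaller open-ended spanner, which does not fit (jaw 16 mm): about 152 mm long, head 39 mm wide and 8 thick, handle 13 wide and 6 thick; x towards the jaw, point 4 mm above the bench. To be left alone. Behind the spanners stands the spring tester, its front edge at world x = 0.54 m, its right side at world y = -0.20 m.
- spare_ring: Small loose steel ring, 28 mm across, 6 mm tall; origin at the centre of its underside. Bystander.
- marker: Loose marker pen, 17 x 135 x 16 mm; origin at its underside. Bystander.
- ring_gauge: Loose steel ring gauge, 52 mm across, 14 mm tall; origin at the centre of its underside. Bystander.

How it is judged:
By the outcome, as a careful person would: the job done as asked, in the order asked, and still so for the second after the job is handed in, with the robot touching nothing.
It also fails if it takes over 72 s, if anything falls off the work surface, if the arm or the gripper's body presses on something with over 40 N, if the wrist force passes 120 N, or if a joint passes its speed limit or range.

## Working session

There is one attempt and no reset: what is moved stays moved. The work goes in short steps, Python scripts to look and compute and a shell command to move; the robot and the scene stay as the last step left them, time stands still between calls to the robot, and variables do not carry over. Pictures are saved under pics/ and viewed, and the job is handed in when it is done.

```bash
ls; mkdir -p pics
python3 - <<'E'
from cell import env
import cv2
s=env.state();print({k:(v if isinstance(v,float) else [round(float(x),4) for x in __import__('numpy').ravel(v)]) for k,v in s.items()})
for n in ("scene","top","wrist"):
    c=env.capture(n);cv2.imwrite(f"pics/{n}0.png",c["img"][:,:,::-1])
    print(n,{k:v for k,v in c.items() if k!="img"})
E
```

```text
pics
{'time': 0.0, 'q': [-1.145, 0.0875, 0.1751, 1.6598, 0.0, 1.5708], 'dq': [0.0003, -0.0021, -0.0003, 0.0013, 0.0002, -0.0011], 'tau': [0.0004, -52.0397, 46.4797, 0.0163, 0.0002, 0.0], 'tcp_pos': [0.2271, -0.5007, 0.2306], 'eef_rot': [-3.0694, -0.6636, 0.0004], 'contact_force': [-0.7948, -0.3881, 0.013], 'torque': [0.0102, 0.0049, -0.0152], 'opening': 0.08534456048353639}
scene {'fx': 558.5123070595026, 'fy': 558.5123070595026, 'cx': 328.7373794758831, 'cy': 234.3946214421214, 'k1': -0.1569128276455898, 'origin': array([-0.37732142,  0.35799899,  0.91191926]), 'attitude': array([ 0.54700516, -0.92678365, -1.90130833])}
top {'fx': 511.7731072163449, 'fy': 511.7731072163449, 'cx': 318.06720801420516, 'cy': 243.61846901258204, 'k1': -0.05948315919417399, 'origin': array([ 0.44518328, -0.15631203,  1.24485516]), 'attitude': array([ 0.0677232 , -0.07952839, -1.57142197])}
wrist {'fx': 347.1662579882018, 'fy': 347.1662579882018, 'cx': 321.0219118458139, 'cy': 241.240728603556, 'k1': -0.042867155710793525, 'mount': array([[-9.12159266e-04,  9.58493380e-01,  2.85113326e-01,
         7.39553775e-02],
       [ 9.99999338e-01,  6.74271532e-04,  9.32519946e-04,
        -2.06731207e-04],
       [ 7.01570396e-04,  2.85113988e-01, -9.58493360e-01,
        -1.43903185e-01],
       [ 0.00000000e+00,  0.00000000e+00,  0.00000000e+00,
         1.00000000e+00]])}
```

View pics/scene0.png

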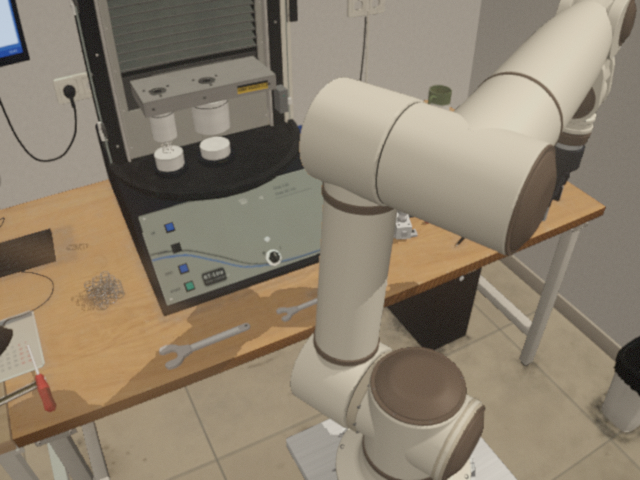

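View pics/top0.png

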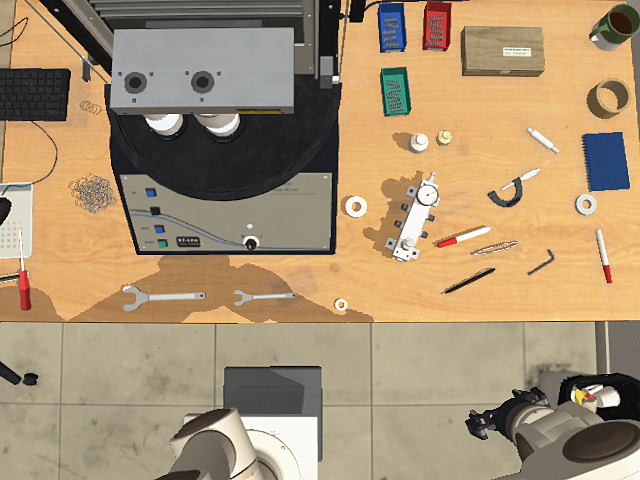

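View pics/wrist0.png

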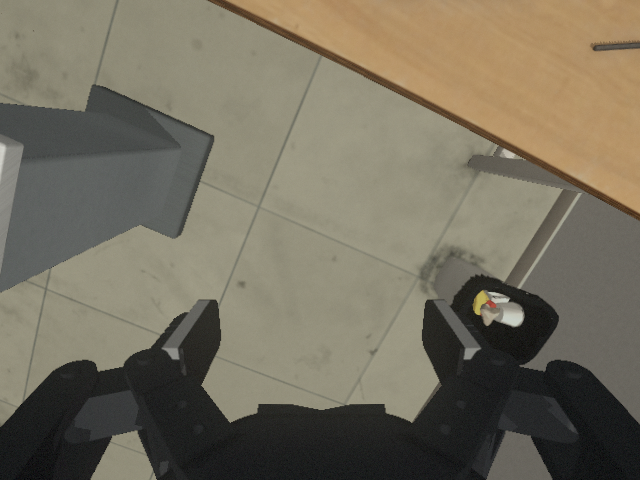

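```bash
cat > h.py <<'E'
import numpy as np, cv2
from scipy.spatial.transform import Rotation as R
from cell import env
def campose(c,s=None):
    if "mount" in c:
        T=np.eye(4);T[:3,:3]=R.from_rotvec(s["eef_rot"]).as_matrix();T[:3,3]=s["tcp_pos"]
        M=T@np.array(c["mount"]);return M[:3,3],M[:3,:3]
    return np.array(c["origin"]),R.from_rotvec(c["attitude"]).as_matrix()
def px2w(c,uv,z,s=None):
    o,A=campose(c,s);uv=np.atleast_2d(np.array(uv,float))
    K=np.array([[c["fx"],0,c["cx"]],[0,c["fy"],c["cy"]],[0,0,1]])
    p=cv2.undistortPoints(uv.reshape(-1,1,2),K,np.array([c["k1"],0,0,0,0.])).reshape(-1,2)
    d=np.c_[p[:,0],-p[:,1],-np.ones(len(p))]@A.T
    return o+d*((z-o[2])/d[:,2])[:,None]
def w2px(c,P,s=None):
    o,A=campose(c,s);q=(np.atleast_2d(P)-o)@A
    x=q[:,0]/-q[:,2];y=-q[:,1]/-q[:,2];r=1+c["k1"]*(x*x+y*y)
    return np.c_[c["fx"]*x*r+c["cx"],c["fy"]*y*r+c["cy"]]
def cap(n,f=None):
    s=env.state();c=env.capture(n)
    if f: cv2.imwrite(f"pics/{f}.png",c["img"][:,:,::-1])
    return c,s
def down(yaw):  # tool down, tool x axis at yaw in world
    return R.from_euler('z',yaw)*R.from_rotvec([np.pi,0,0])
def rel(s,p,rot):
    r0=R.from_rotvec(s["eef_rot"])
    return (r0.inv()*rot).as_rotvec(), r0.inv().apply(np.array(p)-s["tcp_pos"])
def yaw(s):
    x=R.from_rotvec(s["eef_rot"]).as_matrix()[:,0];return np.arctan2(x[1],x[0])
E
python3 - <<'E'
from h import *
c,s=cap("top")
for t,z in (("nut_centre",.088),("plug_top",.098),("manifold",.048),("spanner_large_mid",.005),("spanner_small_mid",.004),("spare_ring",0.006),("ring_gauge",0.014),("marker",.016)):
    for d in env.search_frame("top",t)[:2]:
        b=d["bbox"];print(t,round(d["conf"],2),np.round(b),np.round(px2w(c,[b[0]+b[2]/2,b[1]+b[3]/2],z),4))
for t in("spanner_large_mid","manifold","nut_centre"):
    d=env.outline_of("top",t)
    if d:
        m=d[0]["region"];v,u=np.nonzero(m);z={"s":.005,"m":.03,"n":.088}[t[0]]
        P=px2w(c,np.c_[u,v],z)[:,:2];w,V=np.linalg.eigh(np.cov(P.T));print(t,d[0]["conf"],P.mean(0),w**.5,V[:,1],P.min(0),P.max(0))
        if t[0]=="s":
            a=V[:,1]; a=a*np.sign(a[1]); n=np.array([-a[1],a[0]]); q=(P-P.mean(0))@a; l=(P-P.mean(0))@n; print(q.min(),q.max())
            for x in np.arange(-.15,.1,.01):
                k=abs(q-x)<.005
                if k.any(): print(round(x,3),l[k].min().round(4),l[k].max().round(4))
I=c["img"][:,:,::-1]
cv2.imwrite("pics/topz.png",np.hstack([cv2.resize(I[170:270,370:450],None,fx=5,fy=5,interpolation=2),cv2.resize(I[270:320,110:210],(400,200),interpolation=2)[:, :].repeat(1,0) if 0 else cv2.copyMakeBorder(cv2.resize(I[270:320,110:210],(400,200),interpolation=2),0,300,0,0,0)]))
E
```

```text
nut_centre 0.47 [336. 296.  13.  13.] [[ 0.4224 -0.2202  0.088 ]]
manifold 0.58 [385. 172.  58.  90.] [[ 0.6222 -0.3933  0.048 ]]
spanner_large_mid 0.89 [123. 286.  82.  27.] [[0.4281 0.2066 0.005 ]]
spanner_large_mid 0.74 [336. 296.  10.  13.] [[ 0.418  -0.2216  0.005 ]]
spanner_small_mid 0.63 [233. 287.  64.  18.] [[ 0.4355 -0.0381  0.004 ]]
spare_ring 0.74 [234. 287.  60.  20.] [[ 0.4335 -0.0346  0.006 ]]
spare_ring 0.46 [339. 298.  13.  12.] [[ 0.415  -0.2314  0.006 ]]
ring_gauge 0.73 [349. 199.  16.  19.] [[ 0.6472 -0.2607  0.014 ]]
marker 0.52 [436. 227.  55.  24.] [[ 0.5726 -0.5194  0.016 ]]
spanner_large_mid 0.76 [0.43283093 0.22394701] [0.01221391 0.05820349] [-0.03262685  0.9994676 ] [0.40107842 0.10994528] [0.45905585 0.30834786]
-0.11405708338316048 0.08368330623569269
-0.11 -0.0084 0.0061
-0.1 -0.0087 0.0084
-0.09 -0.0091 0.008
-0.08 -0.0093 0.0077
-0.07 -0.0073 0.0074
-0.06 -0.0076 0.007
-0.05 -0.0079 0.0089
-0.04 -0.0083 0.0088
-0.03 -0.0086 0.0085
-0.02 -0.0086 0.0082
-0.01 -0.0068 0.0079
0.0 -0.0071 0.0076
0.01 -0.0074 0.0073
0.02 -0.0102 0.0115
0.03 -0.0129 0.0138
0.04 -0.018 0.023
0.05 -0.0256 0.0276
0.06 -0.0283 0.0299
0.07 -0.0286 0.0296
0.08 -0.0288 0.0269
manifold 0.9 [ 0.62121849 -0.39690122] [0.02048278 0.06072811] [-0.91722991  0.39835824] [ 0.51742832 -0.45832621] [ 0.733795  -0.3253722]
```

View pics/topz.png

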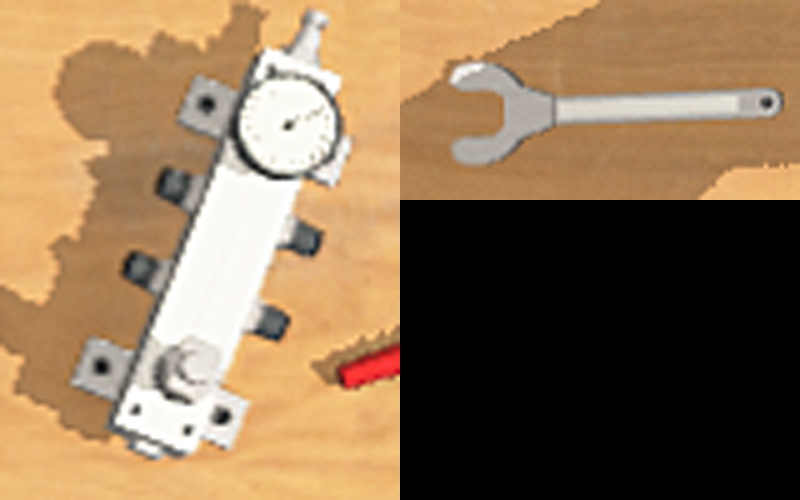

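Run:
```python
from h import *
c,s=cap("top")
n=px2w(c,[407.4,244],.088);g=px2w(c,[427.6,195],.081);print(n,g,np.linalg.norm((g-n)[0,:2]),np.degrees(np.arctan2(*(g-n)[0,1::-1])))
print(np.degrees(yaw(s)))
a,b=rel(s,[n[0,0],n[0,1],.20],down(np.radians(144)));print(a,b)
```

```text
[[ 0.55273621 -0.36858814  0.088     ]] [[ 0.66729758 -0.41914983  0.081     ]] 0.12522297002579727 -23.81427899515524
24.39612675566947
[-8.33124503e-06  3.30814189e-05 -2.08748139e+00] [0.35115275 0.01397566 0.03128782]
```

```bash
python3 -m crank '0 0 -2.087 0.351 0.014 0.03 1;0 0 -2.087 0.351 0.014 0.03 1;0 0 -2.087 0.351 0.014 0.03 1;0 0 -2.087 0.351 0.014 0.03 1;0 0 -2.087 0.351 0.014 0.03 1;0 0 -2.087 0.351 0.014 0.03 1;0 0 -2.087 0.351 0.014 0.03 1;0 0 -2.087 0.351 0.014 0.03 1;0 0 -2.087 0.351 0.014 0.03 1;0 0 -2.087 0.351 0.014 0.03 1;0 0 -2.087 0.351 0.014 0.03 1;0 0 -2.087 0.351 0.014 0.03 1'
python3 - <<'E'
from h import *
s=env.state();print(s["tcp_pos"],np.degrees(yaw(s)),s["q"])
a,b=rel(s,[.553,-.3686,.20],down(np.radians(144)));print(a,b)
c,s=cap("wrist","w1")
E
```

```text
time: 2.0
tcp_pos: [0.5527, -0.3686, 0.2011]
eef_rot: [-1.38, -2.822, -0.0]
contact_force: [-0.2, -0.3, -0.4]
opening: 0.0852
[ 0.55270282 -0.36859694  0.20113242] 127.89218511167584 [-5.88154705e-01  3.65838574e-01  4.47177773e-01  1.65236312e+00
 -2.02992592e-05  3.21298223e-01]
[-6.10791664e-05 -2.20964443e-04 -2.81134394e-01] [-0.00018517  0.00023275  0.00113236]
```

View pics/w1.png

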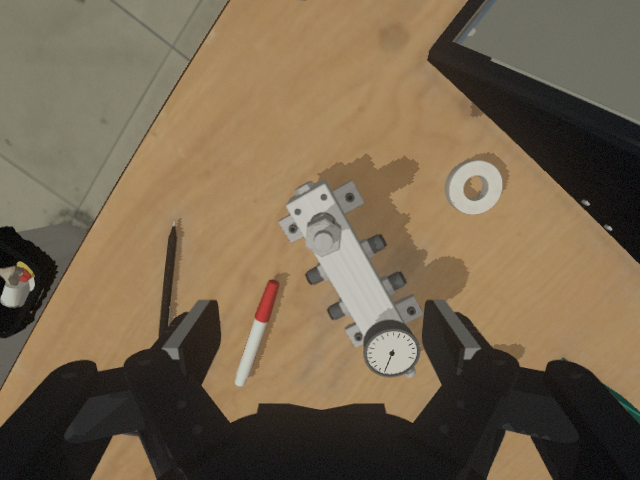

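Run:
```python
from h import *
I=cv2.imread("pics/w1.png")[200:275,285:365]
cv2.imwrite("pics/w1z.png",cv2.resize(I,None,fx=8,fy=8,interpolation=cv2.INTER_CUBIC))
```

```text
(no output)
```

View pics/w1z.png

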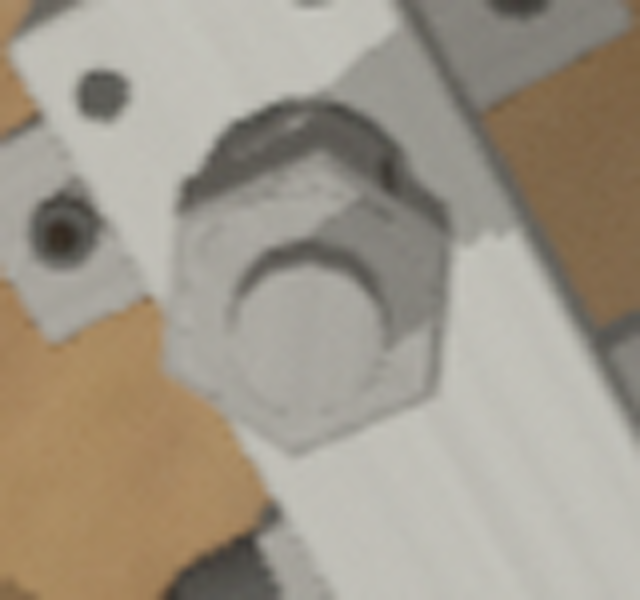

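Run:
```python
from h import *
# pose unchanged
s=env.state();c=env.capture("wrist")
h=np.array([(178,210),(318,155),(447,225),(437,388),(297,453),(165,375)])/8+[285-.44,200-.44]
P=px2w(c,h,.088,s)[:,:2];m=P.mean(0);print(m,np.linalg.norm(P-m,axis=1))
v=P-m;a=np.degrees(np.arctan2(v[:,1],v[:,0]));print(a, np.degrees(np.angle(np.exp(1j*np.radians(a*6)).sum()))/6)
pin=np.array([[310,335]])/8+[285-.44,200-.44];print(px2w(c,pin,.098,s))
print(np.degrees(yaw(s)))
```

```text
[ 0.55532408 -0.36743051] [0.01533121 0.01454372 0.01539907 0.01532263 0.01535656 0.01559091]
[-178.24157331  124.34036866   68.23020195    3.96122408  -55.18770735
 -113.57624299] 4.9189054866123785
[[ 0.55569471 -0.36753603  0.098     ]]
128.4199531850469
```

Run:
```python
from h import *
s=env.state();print(s["tcp_pos"],np.degrees(yaw(s)))
for z in(.11,.06):
    a,b=rel(s,[.5555,-.3675,z],down(np.radians(124.9)));print(a.round(4),b.round(4))
```

```text
[ 0.55264624 -0.36863639  0.20115485] 127.66310771892601
[-0.0001 -0.0002  0.0482] [-0.0009  0.003   0.0912]
[-0.0001 -0.0002  0.0482] [-0.0009  0.003   0.1412]
```

```bash
python3 -m crank '0 0 0.046 -0.001 0.003 0.045 1;0 0 0.046 -0.001 0.003 0.085 1;0 0 0.046 -0.001 0.003 0.115 1;0 0 0.046 -0.001 0.003 0.141 1;0 0 0.046 -0.001 0.003 0.141 1;0 0 0.046 -0.001 0.003 0.141 1;0 0 0.046 -0.001 0.003 0.141 1'
python3 - <<'E'
from h import *
c,s=cap("wrist","w2")
for i in range(3):
  s=env.state();print(s["time"],s["tcp_pos"],np.degrees(yaw(s)),s["torque"],s["contact_force"]); env.capture("wrist")
E
```

```text
time: 2.8
tcp_pos: [0.5564, -0.3682, 0.0625]
eef_rot: [1.454, 2.782, -0.0]
contact_force: [-0.1, 0.1, 0.8]
opening: 0.0855
2.85 [ 0.55650898 -0.36824114  0.06257856] 124.82673018687669 [-0.03585893 -0.00279101 -0.01124942] [-0.63820566  0.72720858 -0.35036353]
2.9 [ 0.55641994 -0.36819561  0.06237289] 124.8426255407405 [0.01460371 0.01822345 0.02668544] [0.77708905 0.40590209 1.17367071]
2.95 [ 0.55630225 -0.36809693  0.06207016] 124.85630910214604 [-0.06551486  0.0600702   0.00830731] [ 0.32942439 -0.06783581 -0.52865449]
```

View pics/w2.png

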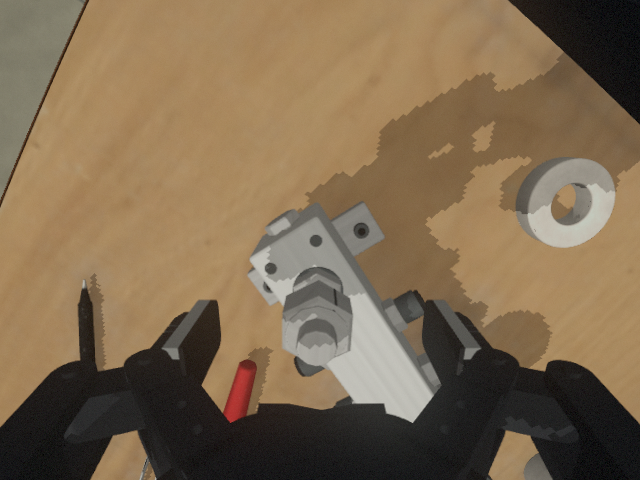

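Run:
```python
from h import *
c,s=cap("wrist")
I=c["img"][255:375,265:375,::-1]
cv2.imwrite("pics/w2z.png",cv2.resize(I,None,fx=5,fy=5,interpolation=cv2.INTER_CUBIC))
q=[[.5555+.01559*np.cos(np.radians(4.9+60*k)),-.3675+.01559*np.sin(np.radians(4.9+60*k)),.088] for k in range(6)]
print((w2px(c,q,s)-[265,255])*5)
```

```text
[[432.3342402  477.79535699]
 [437.57286897 300.19879705]
 [258.4476938  206.78934495]
 [ 80.45396525 300.80986924]
 [ 87.79413403 478.37194606]
 [260.55380496 562.31877388]]
```

View pics/w2z.png

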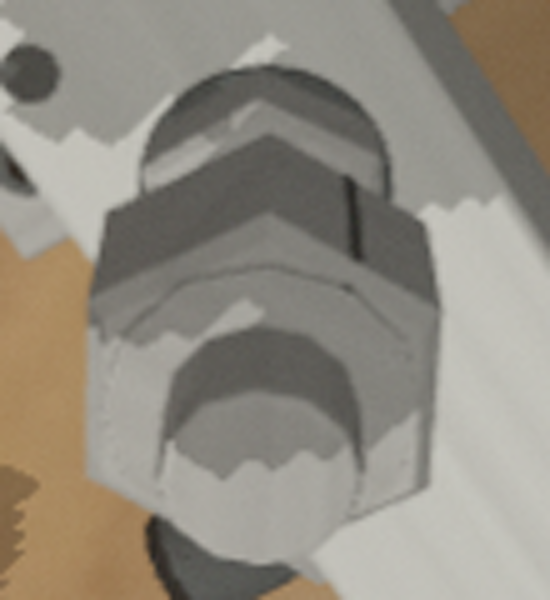

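```bash
python3 -m crank '0 0 0 0 0 0.001 0.2;0 0 0 0 0 0.001 0.2;0 0 0 0 0 0.001 0.2;0 0 0 0 0 0.001 0.2;0 0 0 0 0 0.001 0.2;0 0 0 0 0 0.001 0.2;0 0 0 0 0 0.001 0.2;0 0 0 0 0 0.001 0.2' 60
python3 - <<'E'
from h import *
c,s=cap("wrist","w3")
print(s["time"],s["tcp_pos"],np.degrees(yaw(s)),s["torque"],s["contact_force"],s["opening"])
E
```

```text
time: 3.85
tcp_pos: [0.5547, -0.3685, 0.0596]
eef_rot: [-1.454, -2.784, 0.003]
contact_force: [-5.4, -3.4, 2.4]
opening: 0.0261
3.85 [ 0.55466522 -0.36849393  0.05963275] 124.83097676646749 [-0.62796148  1.02365023 -0.03999637] [-5.41365359 -3.35685461  2.36030355] 0.026052860318806208
```

View pics/w3.png

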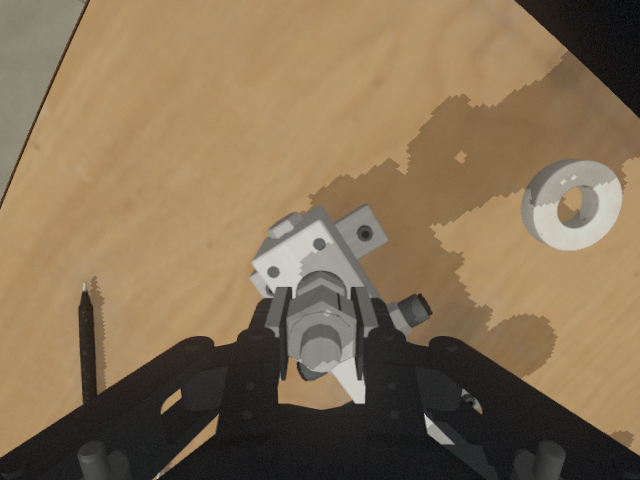

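```bash
python3 -m crank '0 0 0.1 0 -0.001 0 0.2;0 0 0.2 0 -0.001 0 0.2;0 0 0.3 0 -0.001 0 0.2;0 0 0.4 0 -0.001 0 0.2;0 0 0.48 0 -0.001 0 0.2;0 0 0.48 0 -0.001 0 0.2'
cat > st.py <<'E'
from h import *
s=env.state();print(round(s["time"],2),s["tcp_pos"].round(4),"yaw",np.degrees(yaw(s)).round(2),"M",np.round(s["torque"],3),"F",np.round(s["contact_force"],1),"op",round(s["opening"],4))
E
python3 st.py
```

```text
time: 4.5
tcp_pos: [0.5546, -0.3685, 0.0596]
eef_rot: [2.075, 2.358, -0.001]
contact_force: [-2.3, -1.1, 1.8]
opening: 0.0258
4.5 [ 0.5546 -0.3685  0.0596] yaw 97.31 M [-0.166  0.429  0.049] F [-2.3 -1.1  1.8] op 0.0258
```

```bash
python3 -m crank '0 0 0.05 0 0 0 0.2;0 0 0.05 0 0 0 0.2' >/dev/null; python3 st.py; python3 -m crank '0 0 0.05 0 0 0 0.2;0 0 0.05 0 0 0 0.2' >/dev/null; python3 st.py
```

```text
4.7 [ 0.5546 -0.3685  0.0596] yaw 94.59 M [-0.284  0.489  0.074] F [-2.5 -2.7  3.6] op 0.0258
4.9 [ 0.5547 -0.3685  0.0596] yaw 91.74 M [-0.381  0.656  0.035] F [-3.4 -2.5  4.8] op 0.026
```

```bash
python3 -m crank '0 0 0.05 0 0 0 0.2;0 0 0.05 0 0 0 0.2' >/dev/null; python3 st.py
```

```text
5.1 [ 0.5546 -0.3685  0.0596] yaw 88.9 M [-0.478  0.754  0.011] F [-3.9 -2.4  4.5] op 0.026
```

```bash
python3 -m crank '0 0 0.04 0 0 0 0.2;0 0 0.04 0 0 0 0.2' >/dev/null; python3 st.py
```

```text
5.3 [ 0.5547 -0.3685  0.0596] yaw 86.62 M [-0.488  0.801 -0.001] F [-4.2 -2.2  5.3] op 0.0259
```

```bash
cat > ck.py <<'E'
from h import *
import sys
s=env.state();print(round(s["time"],2),s["tcp_pos"].round(4),"yaw",np.degrees(yaw(s)).round(2),"M",np.round(s["torque"],3),"F",np.round(s["contact_force"],1))
sys.exit(0 if s["torque"][2]<float(sys.argv[1]) and np.linalg.norm(s["contact_force"])<25 else 1)
E
python3 -m crank '0 0 0.035 0 0 0 0.2;0 0 0.035 0 0 0 0.2' >/dev/null; python3 ck.py 0.13 && python3 -m crank '0 0 0.035 0 0 0 0.2;0 0 0.035 0 0 0 0.2' >/dev/null; python3 ck.py 0.13 && python3 -m crank '0 0 0.035 0 0 0 0.2;0 0 0.035 0 0 0 0.2' >/dev/null; python3 ck.py 0.13 && python3 -m crank '0 0 0.035 0 0 0 0.2;0 0 0.035 0 0 0 0.2' >/dev/null; python3 ck.py 0.13
```

```text
5.5 [ 0.5547 -0.3685  0.0596] yaw 84.63 M [-0.51   0.754  0.078] F [-4.7 -3.3  5.5]
5.7 [ 0.5547 -0.3685  0.0596] yaw 82.62 M [-0.498  0.687  0.071] F [-3.9 -2.2  5.4]
5.9 [ 0.5547 -0.3685  0.0596] yaw 80.62 M [-0.478  0.774  0.035] F [-3.7 -3.3  4.2]
6.1 [ 0.5547 -0.3685  0.0596] yaw 78.61 M [-0.512  0.783  0.037] F [-4.  -2.5  4.4]
```

```bash
python3 -m crank '0 0 0.044 0 0 0 0.2;0 0 0.044 0 0 0 0.2' >/dev/null; python3 ck.py 0.14 && python3 -m crank '0 0 0.044 0 0 0 0.2;0 0 0.044 0 0 0 0.2' >/dev/null && python3 ck.py 0.14 && python3 -m crank '0 0 0.044 0 0 0 0.2;0 0 0.044 0 0 0 0.2' >/dev/null && python3 ck.py 0.14 && python3 -m crank '0 0 0.044 0 0 0 0.2;0 0 0.044 0 0 0 0.2' >/dev/null && python3 ck.py 0.14 && python3 -m crank '0 0 0.044 0 0 0 0.2;0 0 0.044 0 0 0 0.2' >/dev/null && python3 ck.py 0.14 && python3 -m crank '0 0 0.044 0 0 0 0.2;0 0 0.044 0 0 0 0.2' >/dev/null && python3 ck.py 0.14 && python3 -m crank '0 0 0.044 0 0 0 0.2;0 0 0.044 0 0 0 0.2' >/dev/null && python3 ck.py 0.14 && python3 -m crank '0 0 0.044 0 0 0 0.2;0 0 0.044 0 0 0 0.2' >/dev/null && python3 ck.py 0.14
```

```text
6.3 [ 0.5547 -0.3685  0.0596] yaw 76.08 M [-0.553  0.823  0.016] F [-4.2 -2.5  5.5]
6.5 [ 0.5547 -0.3685  0.0596] yaw 73.55 M [-0.558  0.824  0.047] F [-4.  -2.3  5.4]
6.7 [ 0.5547 -0.3685  0.0596] yaw 71.03 M [-0.514  0.756  0.03 ] F [-4.4 -3.5  5.1]
6.9 [ 0.5547 -0.3685  0.0596] yaw 68.51 M [-0.512  0.77   0.045] F [-3.7 -2.1  5.5]
7.1 [ 0.5547 -0.3685  0.0596] yaw 65.99 M [-0.531  0.787  0.012] F [-4.4 -2.6  5.4]
7.3 [ 0.5547 -0.3685  0.0596] yaw 63.47 M [-0.479  0.758  0.042] F [-4.6 -3.1  5.1]
7.5 [ 0.5547 -0.3685  0.0596] yaw 60.95 M [-0.476  0.686  0.022] F [-3.8 -2.9  5.9]
7.7 [ 0.5547 -0.3685  0.0596] yaw 58.42 M [-0.544  0.788  0.064] F [-4.2 -3.1  5.7]
```

```bash
python3 -m crank '0 0 0.044 0 0 0 0.2;0 0 0.044 0 0 0 0.2' >/dev/null; python3 ck.py 0.14 && python3 -m crank '0 0 0.044 0 0 0 0.2;0 0 0.044 0 0 0 0.2' >/dev/null && python3 ck.py 0.14 && python3 -m crank '0 0 0.044 0 0 0 0.2;0 0 0.044 0 0 0 0.2' >/dev/null && python3 ck.py 0.14 && python3 -m crank '0 0 0.044 0 0 0 0.2;0 0 0.044 0 0 0 0.2' >/dev/null && python3 ck.py 0.14 ; python3 -c "
from h import *
c,s=cap('wrist');cv2.imwrite('pics/w4.png',cv2.resize(c['img'][240:400,220:420,::-1],None,fx=3,fy=3))"
```

```text
7.9 [ 0.5547 -0.3685  0.0596] yaw 55.9 M [-0.53   0.791  0.041] F [-4.4 -2.7  5.3]
8.1 [ 0.5547 -0.3685  0.0596] yaw 53.39 M [-0.485  0.777  0.037] F [-3.8 -2.5  5.7]
8.3 [ 0.5547 -0.3685  0.0596] yaw 50.86 M [-0.581  0.725  0.071] F [-3.3 -2.4  4.9]
8.5 [ 0.5547 -0.3685  0.0596] yaw 48.34 M [-0.532  0.811  0.051] F [-4.5 -2.9  5.6]
```

View pics/w4.png

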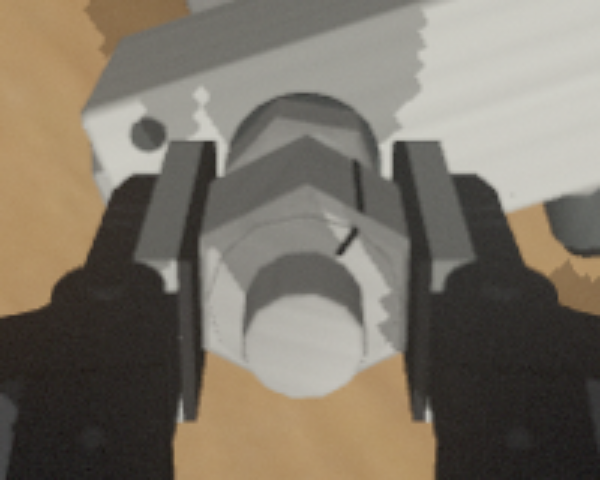

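```bash
python3 -m crank '0 0 0.035 0 0 0 0.2;0 0 0.035 0 0 0 0.2' >/dev/null; python3 ck.py 0.12 && python3 -m crank '0 0 0.035 0 0 0 0.2;0 0 0.035 0 0 0 0.2' >/dev/null && python3 ck.py 0.12 && python3 -m crank '0 0 0.035 0 0 0 0.2;0 0 0.035 0 0 0 0.2' >/dev/null && python3 ck.py 0.12 && python3 -m crank '0 0 0.035 0 0 0 0.2;0 0 0.035 0 0 0 0.2' >/dev/null && python3 ck.py 0.12 && python3 -m crank '0 0 0.035 0 0 0 0.2;0 0 0.035 0 0 0 0.2' >/dev/null && python3 ck.py 0.12 && python3 -m crank '0 0 0.035 0 0 0 0.2;0 0 0.035 0 0 0 0.2' >/dev/null && python3 ck.py 0.12 && python3 -m crank '0 0 0.035 0 0 0 0.2;0 0 0.035 0 0 0 0.2' >/dev/null && python3 ck.py 0.12 && python3 -m crank '0 0 0.035 0 0 0 0.2;0 0 0.035 0 0 0 0.2' >/dev/null && python3 ck.py 0.12 && python3 -m crank '0 0 0.035 0 0 0 0.2;0 0 0.035 0 0 0 0.2' >/dev/null && python3 ck.py 0.12 && python3 -m crank '0 0 0.035 0 0 0 0.2;0 0 0.035 0 0 0 0.2' >/dev/null && python3 ck.py 0.12
```

```text
8.75 [ 0.5547 -0.3685  0.0596] yaw 46.35 M [-0.517  0.709  0.041] F [-4.7 -1.8  6. ]
8.95 [ 0.5547 -0.3685  0.0596] yaw 44.35 M [-0.514  0.733  0.023] F [-4.1 -4.   6. ]
9.15 [ 0.5547 -0.3685  0.0596] yaw 42.34 M [-0.482  0.732  0.059] F [-4.2 -3.2  5.4]
9.35 [ 0.5547 -0.3685  0.0596] yaw 40.33 M [-0.576  0.749  0.002] F [-3.1 -2.3  4.6]
9.55 [ 0.5547 -0.3685  0.0596] yaw 38.33 M [-0.569  0.768  0.104] F [-4.  -2.6  4.5]
9.75 [ 0.5547 -0.3685  0.0596] yaw 36.32 M [-0.461  0.764  0.058] F [-4.  -3.4  4.9]
9.95 [ 0.5547 -0.3685  0.0596] yaw 34.32 M [-0.508  0.784  0.061] F [-4.1 -2.9  5.1]
10.15 [ 0.5547 -0.3685  0.0596] yaw 32.32 M [-0.526  0.736  0.016] F [-3.1 -3.4  4.8]
10.35 [ 0.5547 -0.3685  0.0596] yaw 30.31 M [-0.478  0.801  0.03 ] F [-4.6 -3.   5.2]
10.55 [ 0.5547 -0.3685  0.0596] yaw 28.31 M [-0.525  0.736  0.048] F [-3.4 -2.8  5.1]
```

Turned 96.5°; the seat must come soon.

```bash
python3 -m crank '0 0 0.026 0 0 0 0.2;0 0 0.026 0 0 0 0.2' >/dev/null; python3 ck.py 0.12 && python3 -m crank '0 0 0.026 0 0 0 0.2;0 0 0.026 0 0 0 0.2' >/dev/null && python3 ck.py 0.12 && python3 -m crank '0 0 0.026 0 0 0 0.2;0 0 0.026 0 0 0 0.2' >/dev/null && python3 ck.py 0.12 && python3 -m crank '0 0 0.026 0 0 0 0.2;0 0 0.026 0 0 0 0.2' >/dev/null && python3 ck.py 0.12 && python3 -m crank '0 0 0.026 0 0 0 0.2;0 0 0.026 0 0 0 0.2' >/dev/null && python3 ck.py 0.12 && python3 -m crank '0 0 0.026 0 0 0 0.2;0 0 0.026 0 0 0 0.2' >/dev/null && python3 ck.py 0.12 && python3 -m crank '0 0 0.026 0 0 0 0.2;0 0 0.026 0 0 0 0.2' >/dev/null && python3 ck.py 0.12
```

```text
10.75 [ 0.5547 -0.3685  0.0596] yaw 26.83 M [-0.523  0.78   0.057] F [-4.6 -3.1  4.6]
10.95 [ 0.5547 -0.3685  0.0596] yaw 25.34 M [-0.499  0.733  0.027] F [-4.1 -2.9  5.3]
11.15 [ 0.5547 -0.3685  0.0596] yaw 23.86 M [-0.444  0.736  0.039] F [-3.9 -2.8  4.9]
11.35 [ 0.5547 -0.3685  0.0596] yaw 22.36 M [-0.467  0.774 -0.026] F [-4.2 -2.8  5. ]
11.55 [ 0.5547 -0.3685  0.0596] yaw 20.87 M [-0.526  0.792  0.092] F [-3.7 -2.7  6. ]
11.75 [ 0.5547 -0.3685  0.0596] yaw 19.38 M [-0.581  0.721  0.063] F [-3.7 -3.1  5.5]
11.95 [ 0.5547 -0.3685  0.0596] yaw 17.89 M [-0.528  0.719  0.054] F [-3.  -2.1  4.6]
```

```bash
python3 -m crank '0 0 0.026 0 0 0 0.2;0 0 0.026 0 0 0 0.2' >/dev/null; python3 ck.py 0.13 && python3 -m crank '0 0 0.026 0 0 0 0.2;0 0 0.026 0 0 0 0.2' >/dev/null && python3 ck.py 0.13 && python3 -m crank '0 0 0.026 0 0 0 0.2;0 0 0.026 0 0 0 0.2' >/dev/null && python3 ck.py 0.13 && python3 -m crank '0 0 0.026 0 0 0 0.2;0 0 0.026 0 0 0 0.2' >/dev/null && python3 ck.py 0.13;  python3 -c "
from h import *
c,s=cap('wrist');cv2.imwrite('pics/w5.png',cv2.resize(c['img'][240:400,220:420,::-1],None,fx=3,fy=3))"
```

```text
12.15 [ 0.5547 -0.3685  0.0596] yaw 16.41 M [-0.537  0.714  0.041] F [-4.2 -2.8  4.7]
12.35 [ 0.5547 -0.3686  0.0596] yaw 14.92 M [-0.544  0.803  0.112] F [-3.9 -2.5  5.8]
12.55 [ 0.5547 -0.3685  0.0596] yaw 13.44 M [-0.551  0.716  0.222] F [-4.9 -2.6  5.3]
```

View pics/w5.png

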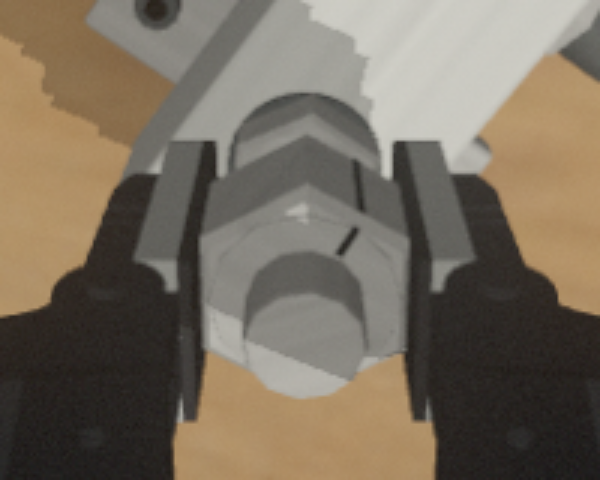

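```bash
python3 -m crank '0 0 0.02 0 0 0 0.2;0 0 0.02 0 0 0 0.2' >/dev/null; python3 ck.py 0.3
```

```text
12.8 [ 0.5547 -0.3685  0.0596] yaw 12.31 M [-0.546  0.769  0.301] F [-4.3 -3.   5.2]
```

```bash
python3 -m crank '0 0 0.02 0 0 0 0.2;0 0 0.02 0 0 0 0.2' >/dev/null; python3 ck.py 0.3
```

```text
13.0 [ 0.5547 -0.3685  0.0596] yaw 11.17 M [-0.613  0.76   0.333] F [-4.2 -3.4  4.6]
```

```bash
python3 -m crank '0 0 0.015 0 0 0 0.2;0 0 0.015 0 0 0 0.2' >/dev/null; python3 ck.py 0.3
```

```text
13.2 [ 0.5547 -0.3685  0.0596] yaw 10.32 M [-0.6    0.758  0.422] F [-5.4 -4.3  4.9]
```

```bash
python3 -m crank '0 0 0 0 0 0 1;0 0 0 0 0 0 1;0 0 0 0 0 0 1;0 0 0 0 0 0 1;0 0 0 0 0 0 1;0 0 0 0 0 -0.04 1;0 0 0 0 0 -0.08 1;0 0 0 0 0 -0.12 1;0 0 0 0 0 -0.12 1;0 0 0 0 0 -0.12 1'
python3 - <<'E'
from h import *
c,s=cap("wrist","w6");print(s["tcp_pos"],np.degrees(yaw(s)),s["q"])
p=w2px(c,[.555,-.368,.088],s)[0];print(p);u,v=(p-40).astype(int)
cv2.imwrite("pics/w6z.png",cv2.resize(c["img"][v:v+75,u:u+80,::-1],None,fx=8,fy=8,interpolation=2));print(u,v)
E
```

```text
time: 14.2
tcp_pos: [0.5553, -0.3685, 0.1804]
eef_rot: [3.128, 0.278, 0.003]
contact_force: [-0.1, -0.5, -0.7]
opening: 0.0852
[ 0.55532392 -0.36847226  0.18036485] 10.141542236473056 [-5.85882079e-01  3.61294268e-01  4.01038375e-01  1.60822138e+00
  1.31966474e-04  2.37870876e+00]
[321.1736849  246.53234514]
281 206
```

View pics/w6z.png

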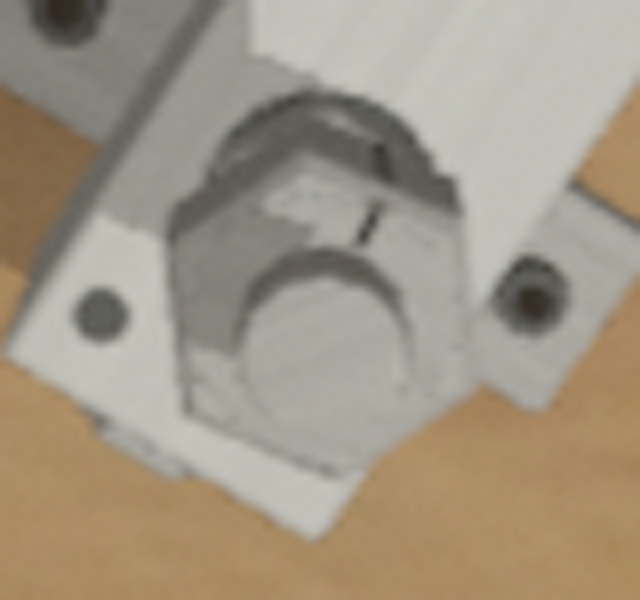

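```bash
cat > hexm.py <<'E'
from h import *
import sys
def hexa(c,s,pts,off):
    h=np.array(pts)/8+np.array(off)-.44
    P=px2w(c,h,.088,s)[:,:2];m=P.mean(0);v=P-m
    print(m,np.linalg.norm(v,axis=1).round(4),"corner",np.degrees(np.angle(np.exp(6j*np.arctan2(v[:,1],v[:,0])).sum()))/6, np.degrees(np.arctan2(v[:,1],v[:,0])).round(1))
E
python3 - <<'E'
from hexm import *
s=env.state();c=env.capture("wrist")
hexa(c,s,[(170,232),(310,152),(460,207),(477,380),(345,473),(182,412)],(281,206))
print(px2w(c,np.array([[370,222]])/8+[280.56,205.56],.088,s), px2w(c,np.array([[325,350]])/8+[280.56,205.56],.098,s))
E
```

```text
[ 0.55630245 -0.36713356] [0.0153 0.0145 0.0152 0.0151 0.0154 0.0158] corner 15.721988876866108 [  71.9   14.9  -41.3 -105.2 -162.9  136.8]
[[ 0.56502264 -0.36967394  0.088     ]] [[ 0.55592059 -0.3672971   0.098     ]]
```

Run:
```python
from h import *
s=env.state()
print(*[x.round(4) for x in rel(s,[.40,-.25,.21],down(np.radians(113.2)))])
```

```text
[-1.9000e-03 -2.0000e-04 -1.7988e+00] [-0.1314 -0.1433 -0.0317]
```

```bash
python3 -m crank '0 0 -1.8 -0.131 -0.143 -0.032 1;0 0 -1.8 -0.131 -0.143 -0.032 1;0 0 -1.8 -0.131 -0.143 -0.032 1;0 0 -1.8 -0.131 -0.143 -0.032 1;0 0 -1.8 -0.131 -0.143 -0.032 1;0 0 -1.8 -0.131 -0.143 -0.032 1;0 0 -1.8 -0.131 -0.143 -0.032 1;0 0 -1.8 -0.131 -0.143 -0.032 1;0 0 -1.8 -0.131 -0.143 -0.032 1;0 0 -1.8 -0.131 -0.143 -0.032 1;0 0 -1.8 -0.131 -0.143 -0.032 1;0 0 -1.8 -0.131 -0.143 -0.032 1'
python3 - <<'E'
from h import *
s=env.state();print(s["q"],np.degrees(yaw(s)))
print(*[x.round(4) for x in rel(s,[.43,.205,.195],down(np.radians(272)))])
E
```

```text
time: 15.5
tcp_pos: [0.4002, -0.2501, 0.2097]
eef_rot: [-1.718, -2.627, 0.0]
contact_force: [0.8, 0.0, 0.7]
opening: 0.0854
[-5.58662248e-01 -1.03551769e-01 -5.51636372e-02  1.62167119e+00
  5.03843069e-05  5.99872452e-01] 113.62076644029143
[ 2.5000e-03 -2.4000e-03 -2.7642e+00] [0.405  0.2097 0.0153]
```

```bash
python3 -m crank '0 0 -2.764 0.405 0.21 0.015 1;0 0 -2.764 0.405 0.21 0.015 1;0 0 -2.764 0.405 0.21 0.015 1;0 0 -2.764 0.405 0.21 0.015 1;0 0 -2.764 0.405 0.21 0.015 1;0 0 -2.764 0.405 0.21 0.015 1;0 0 -2.764 0.405 0.21 0.015 1;0 0 -2.764 0.405 0.21 0.015 1;0 0 -2.764 0.405 0.21 0.015 1;0 0 -2.764 0.405 0.21 0.015 1;0 0 -2.764 0.405 0.21 0.015 1;0 0 -2.764 0.405 0.21 0.015 1'
python3 - <<'E'
from h import *
s=env.state();print(s["q"],np.degrees(yaw(s)))
print(*[x.round(4) for x in rel(s,[.43,.205,.195],down(np.radians(272)))])
E
```

```text
time: 16.7
tcp_pos: [0.4329, 0.205, 0.1944]
eef_rot: [0.992, -2.978, 0.001]
contact_force: [-0.6, -0.2, -0.6]
opening: 0.0856
[ 4.42365684e-01 -9.00928825e-02 -7.22538519e-02  1.59167772e+00
  1.84752758e-05 -2.00691254e-01] -143.1554998051692
[ 0.002  -0.0024 -0.9626] [ 0.0023  0.0017 -0.0005]
```

```bash
python3 -m crank '0 0 -0.963 0.002 0.002 0 1;0 0 -0.963 0.002 0.002 0 1;0 0 -0.963 0.002 0.002 0 1;0 0 -0.963 0.002 0.002 0 1;0 0 -0.963 0.002 0.002 0 1;0 0 -0.963 0.002 0.002 0 1;0 0 -0.963 0.002 0.002 0 1;0 0 -0.963 0.002 0.002 0 1;0 0 -0.963 0.002 0.002 0 1'
python3 - <<'E'
from h import *
c,s=cap("wrist","w7");print(s["tcp_pos"],np.degrees(yaw(s)))
d=env.outline_of("wrist","spanner_large_mid")
for k in d: print(k["conf"],k["bbox"])
np.save("m.npy",d[0]["region"])
E
```

```text
time: 17.6
tcp_pos: [0.4305, 0.2048, 0.1953]
eef_rot: [2.248, -2.192, -0.001]
contact_force: [-0.5, 0.3, 0.6]
opening: 0.0855
[0.43048571 0.2047911  0.19530277] -88.55169283024446
0.93 [288.2, 112.6, 61.9, 201.2]
```

View pics/w7.png

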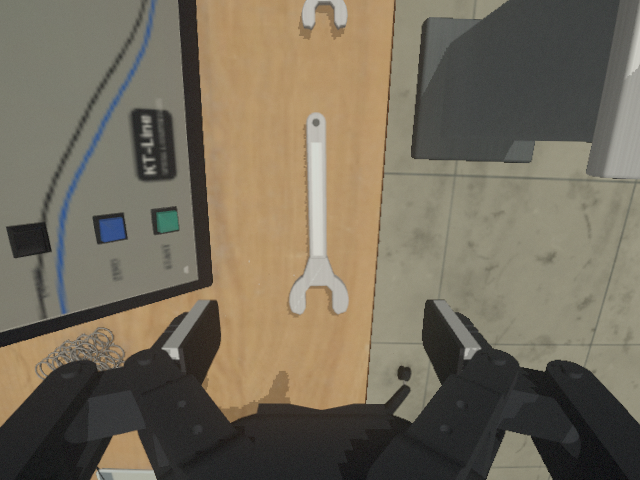

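Run:
```python
from h import *
m=np.load("m.npy");s=env.state();c=env.capture("wrist")
rows=np.arange(135,246,5);mid=[];w=[]
for r in rows:
    u=np.nonzero(m[r])[0];mid.append([(u.min()+u.max())/2,r]);
P=px2w(c,mid,.0085,s)[:,:2]
k=np.polyfit(P[:,1],P[:,0],1);print("x=a*y+b",k,"resid",np.std(P[:,0]-np.polyval(k,P[:,1])))
v=np.nonzero(m.any(1))[0]
e=px2w(c,[[316,v.min()]],.007,s);t=px2w(c,[[m[v.max()-2].nonzero()[0].mean(),v.max()]],.006,s);print(e,t,t-e)
d=np.array([k[0],1]);d/=np.linalg.norm(d);print("yaw",np.degrees(np.arctan2(d[1],d[0])))
ey=(e[0,1]+t[0,1])/2-.0155+.0  # mid of -85..116 is 15.5
print("mid",np.polyval(k,ey),ey)
cv2.imwrite("pics/w7z.png",cv2.resize(c["img"][100:330,270:370,::-1],None,fx=2.5,fy=2.5))
```

```text
x=a*y+b [-0.03608738  0.4426419 ] resid 0.00036290553857805976
[[0.43859846 0.11121109 0.007     ]] [[0.43433461 0.31404124 0.006     ]] [[-0.00426385  0.20283015 -0.001     ]]
yaw 92.06675753932014
mid 0.43552812981840694 0.19712616426977375
```

View pics/w7z.png

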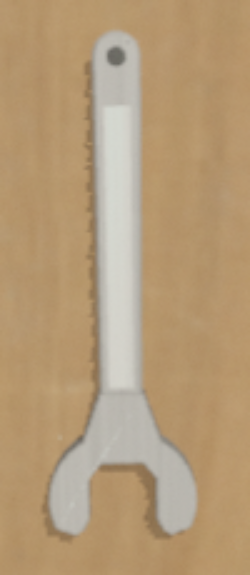

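Run:
```python
from h import *
s=env.state();print(s["tcp_pos"],np.degrees(yaw(s)))
for z in (.05,.004): print(*[x.round(4) for x in rel(s,[.4346,.2221,z],down(np.radians(272.05)))])
```

```text
[0.43073651 0.20491243 0.19593631] -88.5041777065715
[ 0.0005 -0.0002 -0.0097] [-0.0171 -0.0044  0.1459]
[ 0.0005 -0.0002 -0.0097] [-0.0171 -0.0044  0.1919]
```

```bash
python3 -m crank '0 0 -0.009 -0.017 -0.004 0.05 1;0 0 -0.009 -0.017 -0.004 0.1 1;0 0 -0.009 -0.017 -0.004 0.145 1;0 0 -0.009 -0.017 -0.004 0.165 1;0 0 -0.009 -0.017 -0.004 0.18 1;0 0 -0.009 -0.017 -0.004 0.19 1;0 0 -0.009 -0.017 -0.004 0.19 1;0 0 -0.009 -0.017 -0.004 0.19 1'; python3 st.py
python3 - <<'E'
from h import *
c,s=cap("wrist","w8")
E
```

```text
time: 18.55
tcp_pos: [0.4347, 0.2222, 0.0069]
eef_rot: [-2.261, 2.181, -0.0]
contact_force: [0.0, -0.5, 0.5]
opening: 0.0854
18.55 [0.4347 0.2222 0.0069] yaw -87.93 M [ 0.017 -0.013  0.031] F [ 0.  -0.5  0.5] op 0.0854
```

View pics/w8.png

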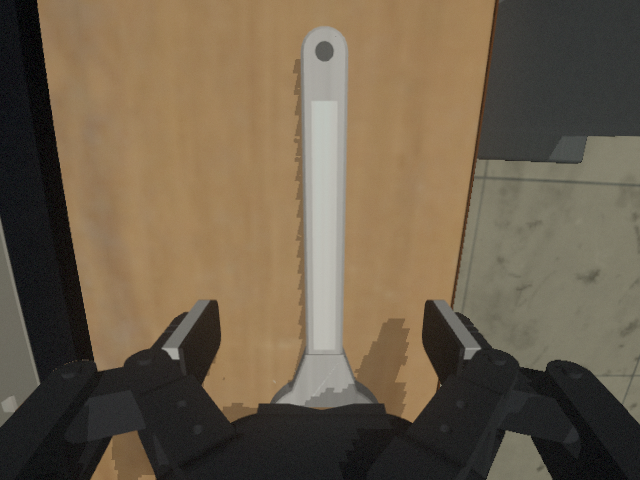

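```bash
python3 -m crank '0 0 0 0 0 0.002 1;0 0 0 0 0 0.002 0.1;0 0 0 0 0 0.002 0.1;0 0 0 0 0 0.002 0.1;0 0 0 0 0 0.002 0.1;0 0 0 0 0 0.002 0.1;0 0 0 0 0 0.002 0.1;0 0 0 0 0 0.002 0.1;0 0 0 0 0 0.002 0.1' 100; python3 st.py
python3 - <<'E'
from h import *
c,s=cap("wrist","w9");print(w2px(c,s["tcp_pos"],s))
E
```

```text
time: 19.5
tcp_pos: [0.4345, 0.2221, 0.0048]
eef_rot: [-2.261, 2.18, -0.0]
contact_force: [-1.3, -0.7, 6.0]
opening: 0.0133
19.5 [0.4345 0.2221 0.0048] yaw -87.91 M [-0.242  0.354 -0.035] F [-1.3 -0.7  6. ] op 0.0133
[[323.70481282 301.93923753]]
```

View pics/w9.png

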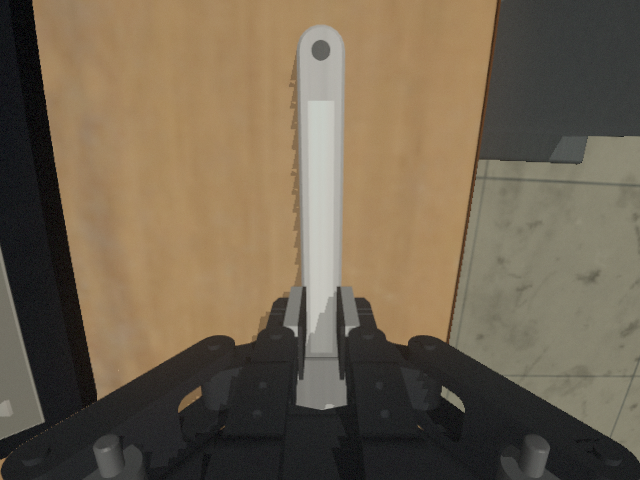

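```bash
python3 -m crank '0 0 0 0 0 -0.02 0.1;0 0 0 0 0 -0.05 0.1;0 0 0 0 0 -0.09 0.1;0 0 0 0 0 -0.09 0.1;0 0 0 0 0 -0.09 0.1;0 0 0 0 0 -0.09 0.1'; python3 st.py
python3 - <<'E'
from h import *
c,s=cap("wrist","w10");c2,_=cap("scene");cv2.imwrite("pics/s10.png",cv2.resize(c2["img"][200:420,80:380,::-1],None,fx=2.5,fy=2.5))
E
```

```text
time: 20.15
tcp_pos: [0.4337, 0.2218, 0.0928]
eef_rot: [2.26, -2.179, -0.001]
contact_force: [0.4, 0.1, -1.9]
opening: 0.0132
20.15 [0.4337 0.2218 0.0928] yaw -87.91 M [-0.031 -0.02   0.04 ] F [ 0.4  0.1 -1.9] op 0.0132
```

View pics/w10.png

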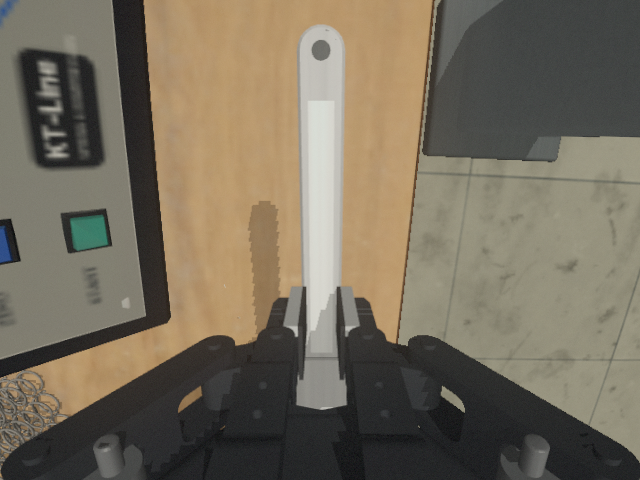

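View pics/s10.png

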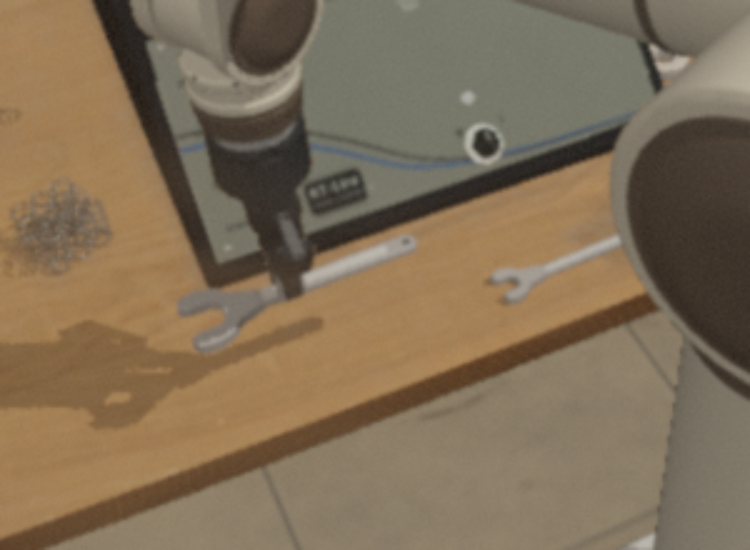

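Run:
```python
from h import *
s=env.state();c=env.capture("wrist")
z=s["tcp_pos"][2]+.0035
P=px2w(c,[[320.5,24.5],[320.5,50],[320.5,100],[320.5,200],[320.5,280],[323.5,355]],z,s)
r=R.from_rotvec(s["eef_rot"]).inv();print(r.apply(P-s["tcp_pos"]).round(4))
g=cv2.cvtColor(c["img"],cv2.COLOR_RGB2GRAY).astype(int)
for v in (90,150,200,250,275): print(v,g[v,290:352:2])
```

```text
[[ 1.117e-01 -1.300e-03 -3.400e-03]
 [ 1.032e-01 -1.300e-03 -3.400e-03]
 [ 8.580e-02 -1.300e-03 -3.400e-03]
 [ 4.750e-02 -1.400e-03 -3.500e-03]
 [ 1.230e-02 -1.400e-03 -3.500e-03]
 [-2.580e-02 -1.000e-04 -3.500e-03]]
90 [157 159 160 159 149 171 193 194 193 192 192 193 193 193 191 189 190 189
 189 192 193 195 194 194 195 196 177 170 161 161 162]
150 [158 162 163 162 159 148 193 194 194 206 216 217 218 218 217 216 218 217
 216 214 213 211 199 194 193 188 173 163 160 160 159]
200 [164 162 161 160 157 150 172 192 192 197 213 216 217 217 216 215 217 217
 216 212 211 212 197 193 192 177 168 160 160 156 157]
250 [159 159 159 158 158 157 149 192 191 190 213 214 215 215 214 213 215 214
 214 211 210 208 192 190 186 169 161 156 158 159 159]
275 [160 162 162 160 162 162 147 180 190 189 209 214 214 214 212 212 213 214
 212 211 209 205 191 188 181 168 155 156 157 158 158]
```

Run:
```python
from h import *
s=env.state()
for p,y in (([.425,-.10,.14],-88),([.44,-.40,.14],-104.5),([.47,-.475,.14],-104.5)):
  print(*[x.round(4) for x in rel(s,p,down(np.radians(y)))])
```

```text
[ 0.0021 -0.0009  0.0015] [ 0.3213  0.0205 -0.0468]
[ 0.002  -0.0012  0.2895] [ 0.6216  0.0165 -0.0465]
[ 0.002  -0.0012  0.2895] [ 0.6977 -0.0108 -0.0465]
```

```bash
python3 -m crank '0 0 0 0.02 0.005 -0.047 0.1;0 0 0 0.06 0.01 -0.047 0.1;0 0 0 0.1 0.02 -0.047 0.1;0 0 0 0.14 0.02 -0.047 0.1;0 0 0 0.18 0.02 -0.047 0.1;0 0 0 0.22 0.02 -0.047 0.1;0 0 0 0.26 0.02 -0.047 0.1;0 0 0.05 0.3 0.02 -0.047 0.1;0 0 0.1 0.34 0.02 -0.047 0.1;0 0 0.15 0.38 0.02 -0.047 0.1;0 0 0.2 0.42 0.02 -0.047 0.1;0 0 0.25 0.46 0.02 -0.047 0.1'; python3 st.py;python3 - <<'E'
from h import *
s=env.state()
for p,y in (([.44,-.40,.14],-104.5),([.47,-.475,.14],-104.5),([.5259,-.4798,.14],-104.5)):
  print(*[x.round(4) for x in rel(s,p,down(np.radians(y)))])
E
```

```text
time: 21.5
tcp_pos: [0.4306, -0.24, 0.1405]
eef_rot: [1.969, -2.448, -0.001]
contact_force: [1.4, 0.5, -1.8]
opening: 0.013
21.5 [ 0.4306 -0.24    0.1405] yaw -102.37 M [ 0.022 -0.083 -0.033] F [ 1.4  0.5 -1.8] op 0.013
[0.0009 0.0003 0.0371] [ 0.1543 -0.0435  0.0004]
[0.0009 0.0003 0.0371] [ 0.2211 -0.0888  0.0004]
[0.0009 0.0003 0.0371] [ 0.2138 -0.1445  0.0003]
```

```bash
python3 -m crank '0 0 0.02 0.04 -0.01 0 0.1;0 0 0.037 0.08 -0.02 0 0.1;0 0 0.037 0.12 -0.03 0 0.1;0 0 0.037 0.155 -0.043 0 0.1;0 0 0.037 0.19 -0.065 0 0.1;0 0 0.037 0.22 -0.088 0 0.1;0 0 0.037 0.217 -0.118 0 0.1;0 0 0.037 0.214 -0.144 0 0.1;0 0 0.037 0.214 -0.144 0 0.1;0 0 0.037 0.214 -0.144 0 0.1;0 0 0.037 0.214 -0.144 0 0.1'; python3 st.py;python3 - <<'E'
from h import *
c,s=cap("wrist","w11");c2,_=cap("top");cv2.imwrite("pics/t11.png",cv2.resize(c2["img"][170:310,350:490,::-1],None,fx=4,fy=4))
for p,y in (([.5259,-.4798,.079],-104.5),([.5362,-.4401,.079],-104.5)):
  print(*[x.round(4) for x in rel(s,p,down(np.radians(y)))])
E
```

```text
time: 22.6
tcp_pos: [0.5259, -0.4778, 0.1407]
eef_rot: [1.926, -2.482, -0.002]
contact_force: [-0.6, -0.3, -2.5]
opening: 0.0126
22.6 [ 0.5259 -0.4778  0.1407] yaw -104.37 M [-0.006 -0.045 -0.028] F [-0.6 -0.3 -2.5] op 0.0126
[0.0011 0.0004 0.0023] [ 0.0019 -0.0006  0.0617]
[0.0011 0.0004 0.0023] [-0.0391 -0.0007  0.0618]
```

View pics/w11.png

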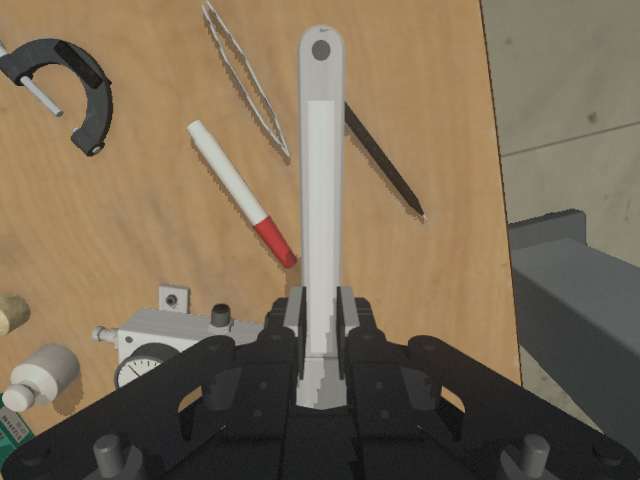

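View pics/t11.png

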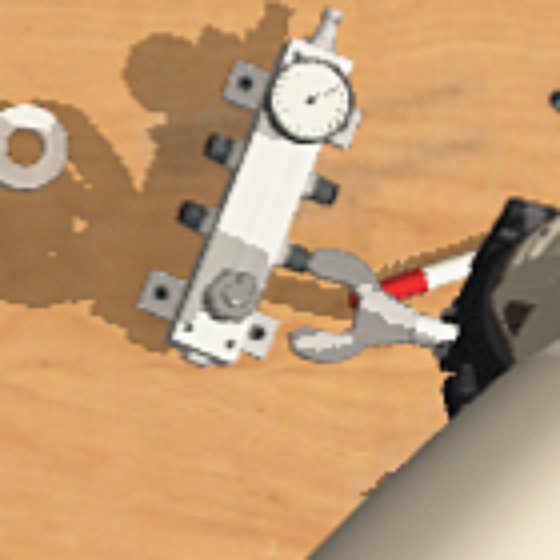

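```bash
python3 -m crank '0 0 0.002 0.002 -0.001 0.03 0.1;0 0 0.002 0.002 -0.001 0.05 0.1;0 0 0.002 0.002 -0.001 0.062 0.1;0 0 0.002 0.002 -0.001 0.062 0.1;0 0 0.002 0.002 -0.001 0.062 0.1;0 0 0.002 0.002 -0.001 0.062 0.1'; python3 st.py;python3 - <<'E'
from h import *
c2,s=cap("top");cv2.imwrite("pics/t12.png",cv2.resize(c2["img"][210:280,390:480,::-1],None,fx=8,fy=8,interpolation=2))
y=yaw(s);d=-np.array([np.cos(y),np.sin(y)])
N=np.array([.5547,-.3685]);v=N-s["tcp_pos"][:2];print("ahead",v@d,"lat",v@np.array([-d[1],d[0]]),"syaw",np.degrees(np.arctan2(d[1],d[0])))
n=np.array([-d[1],d[0]]);t=s["tcp_pos"][:2]
Q=[[*(t+d*a+n*b),.084] for a,b in((.089,.014),(.089,-.014),(.058,0),(.074,0),(.042,0))]
print((w2px(c2,Q)-[390,210])*8, (w2px(c2,[*N,.088])-[390,210])*8)
E
```

```text
time: 23.3
tcp_pos: [0.5274, -0.4806, 0.081]
eef_rot: [-1.924, 2.483, -0.003]
contact_force: [0.6, -0.9, -2.5]
opening: 0.0133
23.3 [ 0.5274 -0.4806  0.081 ] yaw -104.47 M [-0.081  0.066 -0.044] F [ 0.6 -0.9 -2.5] op 0.0133
ahead 0.11538874720623304 lat 0.0016044711051370346 syaw 75.52734992025081
[[215.68322332 331.20058024]
 [238.08145093 236.67392551]
 [331.79243656 310.70342841]
 [277.67052513 296.86197914]
 [385.87870945 324.54010902]] [[138.76414727 265.13318814]]
```

View pics/t12.png

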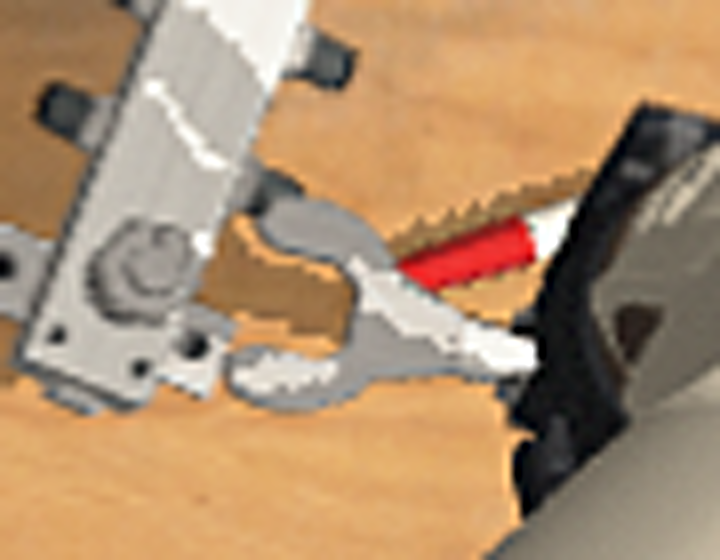

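```bash
python3 st.py; python3 -m crank '0 0 0 -0.004 0.0015 0.001 0.1;0 0 0 -0.008 0.0015 0.001 0.1;0 0 0 -0.012 0.0015 0.001 0.1;0 0 0 -0.012 0.0015 0.001 0.1;0 0 0 -0.012 0.0015 0.001 0.1'
cat > nt.py <<'E'
from h import *
s=env.state();y=yaw(s);d=-np.array([np.cos(y),np.sin(y)]);n=np.array([-d[1],d[0]])
v=np.array([.5547,-.3685])-s["tcp_pos"][:2];print(round(s["time"],2),"z",s["tcp_pos"][2].round(4),"ahead",(v@d).round(4),"lat",(v@n).round(4),"syaw",np.degrees(np.arctan2(d[1],d[0])).round(2),"F",np.round([s["contact_force"][:2]@d,s["contact_force"][:2]@n,s["contact_force"][2]],1),"M",np.round(s["torque"],2),"op",s["opening"].__round__(4))
E
python3 nt.py
```

```text
23.35 [ 0.5274 -0.4806  0.0809] yaw -104.47 M [0.021 0.06  0.021] F [-0.3  0.3 -2.1] op 0.0128
time: 23.85
tcp_pos: [0.5287, -0.468, 0.0784]
eef_rot: [-1.924, 2.483, -0.0]
contact_force: [-0.1, -0.3, -2.5]
opening: 0.0131Traceback (most recent call last):
  File "nt.py", line 1, in <module>
    from h import *
  File "h.py", line 2, in <module>
    from scipy.spatial.transform import Rotation as R
    from ._kdtree import *
    from ._ckdtree import cKDTree, cKDTreeNode  # type: ignore[import-not-found]
    ^^^^^^^^^^^^^^^^^^^^^^^^^^^^^^^^^^^^^^^^^^
  File "scipy/spatial/_ckdtree.pyx", line 11, in init scipy.spatial._ckdtree
    from ._base import *
    from ._sputils import (asmatrix, check_reshape_kwargs, check_shape,
                           get_sum_dtype, isdense, isscalarlike, _todata,
                           matrix, validateaxis, getdtype, is_pydata_spmatrix)
    from scipy._lib._util import np_long, np_ulong
    from scipy._lib._array_api import (Array, array_namespace, is_lazy_array,
                                       is_numpy, is_marray, xp_result_device,
          
[... 315 characters left out ...]
ile "<frozen importlib._bootstrap>", line 1420, in _handle_fromlist
    import numpy.testing as testing
    from ._private import extbuild
    import pathlib
    from ._local import *
    import ntpath
  File "<frozen importlib._bootstrap>", line 1360, in _find_and_load
  File "<frozen importlib._bootstrap>", line 1331, in _find_and_load_unlocked
  File "<frozen importlib._bootstrap>", line 935, in _load_unlocked
  File "<frozen importlib._bootstrap>", line 1176, in exec_module
  File "<frozen ntpath>", line 172, in <module>
  File "nt.py", line 2, in <module>
    s=env.state();y=yaw(s);d=-np.array([np.cos(y),np.sin(y)]);n=np.array([-d[1],d[0]])
      ^^^
NameError: name 'env' is not defined
```

Name clash with the `nt` module; renaming.

```bash
mv nt.py jaw.py; python3 jaw.py
```

```text
23.85 z 0.0784 ahead 0.1029 lat -0.0004 syaw 75.55 F [-0.3  0.  -2.5] M [-0.01  0.03 -0.01] op 0.0131
```

```bash
python3 -m crank '0 0 0 -0.004 -0.0004 0 0.1;0 0 0 -0.008 -0.0004 0 0.1;0 0 0 -0.012 -0.0004 0 0.1;0 0 0 -0.012 -0.0004 0 0.1' >/dev/null; python3 jaw.py
```

```text
24.25 z 0.0783 ahead 0.0904 lat 0.0 syaw 75.56 F [-0.6  0.4 -1.3] M [-0.06 -0.05  0.02] op 0.0131
```

```bash
python3 -m crank '0 0 0 -0.003 0 0 0.1;0 0 0 -0.006 0 0 0.1;0 0 0 -0.009 0 0 0.1;0 0 0 -0.009 0 0 0.1' >/dev/null; python3 jaw.py; python3 -c "
from h import *
c2,s=cap('top');cv2.imwrite('pics/t13.png',cv2.resize(c2['img'][210:280,390:480,::-1],None,fx=8,fy=8,interpolation=2))"
```

```text
24.65 z 0.0783 ahead 0.0816 lat -0.0 syaw 75.55 F [-0.6 -0.2 -1.5] M [ 0.01 -0.   -0.01] op 0.0134
```

View pics/t13.png

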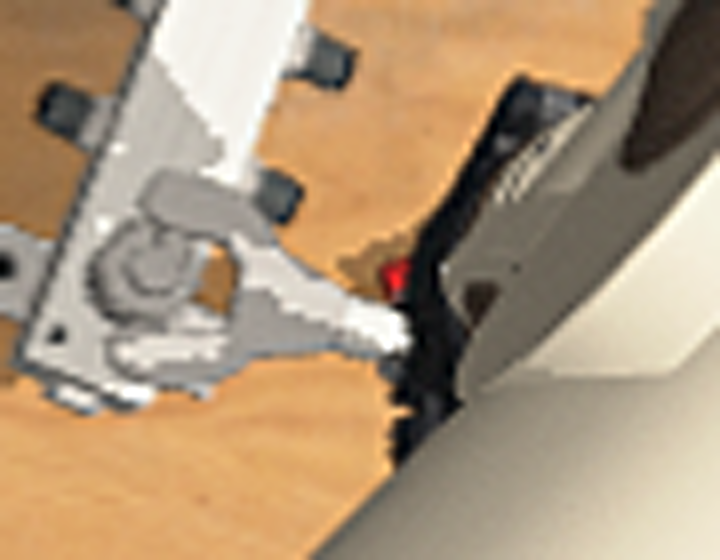

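```bash
python3 -m crank '0 0 0 -0.002 0 0 0.1;0 0 0 -0.004 0 0 0.1;0 0 0 -0.004 0 0 0.1' >/dev/null; python3 jaw.py;python3 -m crank '0 0 0 -0.001 0 0 0.1;0 0 0 -0.0025 0 0 0.1;0 0 0 -0.0025 0 0 0.1' >/dev/null; python3 jaw.py; python3 -c "
from h import *
c2,s=cap('top');cv2.imwrite('pics/t14.png',cv2.resize(c2['img'][210:280,390:480,::-1],None,fx=8,fy=8,interpolation=2))"
```

```text
25.0 z 0.0783 ahead 0.0778 lat -0.0 syaw 75.54 F [ 0.5 -0.2 -1.9] M [-0.01  0.02 -0.02] op 0.013
25.3 z 0.0783 ahead 0.0754 lat -0.0 syaw 75.54 F [-0.9  0.6 -1.3] M [-0.01  0.02 -0.  ] op 0.0129
```

View pics/t14.png

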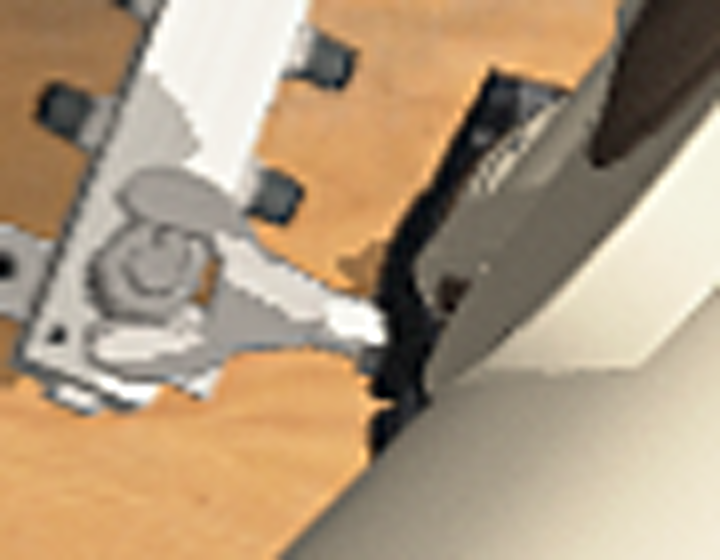

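```bash
python3 -m crank '0 0 0 -0.001 0 0 0.1;0 0 0 -0.001 0 0 0.1' >/dev/null; python3 jaw.py;python3 -m crank '0 0 0 -0.001 0 0 0.1;0 0 0 -0.001 0 0 0.1' >/dev/null; python3 jaw.py
```

```text
25.55 z 0.0783 ahead 0.0745 lat -0.0 syaw 75.53 F [-0.6  0.1 -1.5] M [0.05 0.02 0.03] op 0.0133
25.75 z 0.0783 ahead 0.0735 lat -0.0 syaw 75.53 F [ 0.3 -0.1 -2.2] M [ 0.02  0.01 -0.03] op 0.013
```

```bash
python3 -m crank '0 0 0.04 -0.0001 0.0029 0 0.1;0 0 0.08 -0.0002 0.0059 0 0.1;0 0 0.12 -0.0005 0.0088 0 0.1;0 0 0.12 -0.0005 0.0088 0 0.1' >/dev/null; python3 jaw.py
```

```text
26.15 z 0.0784 ahead 0.0736 lat 0.0 syaw 68.61 F [ 0.5 -0.9 -2.6] M [-0.03 -0.15 -0.02] op 0.0134
```

```bash
python3 -m crank '0 0 0.04 -0.0001 0.0029 0 0.1;0 0 0.08 -0.0002 0.0059 0 0.1;0 0 0.08 -0.0002 0.0059 0 0.1' >/dev/null; python3 jaw.py
```

```text
26.45 z 0.0785 ahead 0.0734 lat 0.0003 syaw 64.11 F [ 2.  -2.2 -3. ] M [ 0.06 -0.55  0.11] op 0.0132
```

```bash
python3 -m crank '0 0 0.12 -0.0005 0.0088 0 0.1;0 0 0.24 -0.0021 0.0175 0 0.1;0 0 0.36 -0.0047 0.0259 0 0.1;0 0 0.48 -0.0083 0.0339 0 0.1;0 0 0.48 -0.0083 0.0339 0 0.1' >/dev/null; python3 jaw.py; python3 -c "
from h import *
c2,s=cap('top');cv2.imwrite('pics/t15.png',cv2.resize(c2['img'][210:280,390:480,::-1],None,fx=8,fy=8,interpolation=2))"
```

```text
26.95 z 0.0788 ahead 0.0733 lat 0.0002 syaw 36.58 F [ 2.8 -3.4 -3. ] M [-0.3  -0.75  0.06] op 0.0129
```

View pics/t15.png

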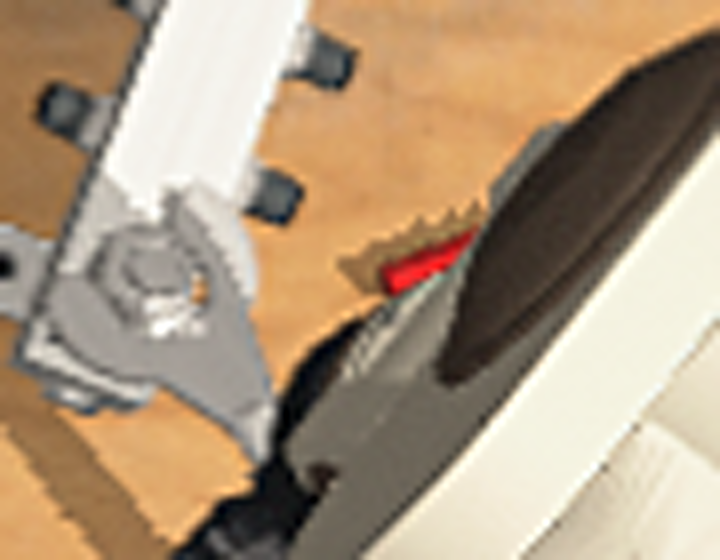

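```bash
python3 -m crank '0 0 0.12 -0.0005 0.0088 0 0.1;0 0 0.24 -0.0021 0.0175 0 0.1;0 0 0.36 -0.0047 0.0259 0 0.1;0 0 0.48 -0.0083 0.0339 0 0.1;0 0 0.6 -0.0128 0.0415 0 0.1;0 0 0.72 -0.0182 0.0485 0 0.1;0 0 0.72 -0.0182 0.0485 0 0.1' >/dev/null; python3 jaw.py; python3 -c "
from h import *
c2,s=cap('top');cv2.imwrite('pics/t16.png',cv2.resize(c2['img'][210:280,380:470,::-1],None,fx=8,fy=8,interpolation=2))"
```

```text
27.7 z 0.0786 ahead 0.0733 lat 0.0001 syaw -4.54 F [ 0.6 -4.  -1.7] M [-0.77 -0.17  0.06] op 0.0134
```

View pics/t16.png

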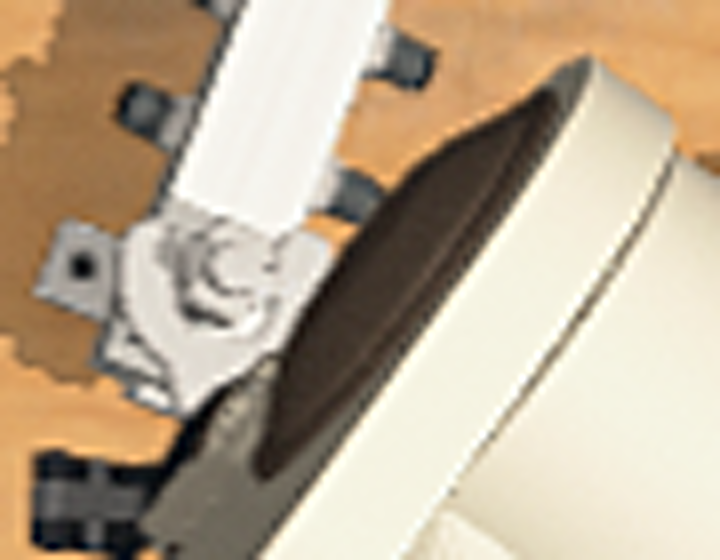

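```bash
python3 -m crank '0 0 0.11 -0.0004 0.0081 0 0.1;0 0 0.22 -0.0018 0.016 0 0.1;0 0 0.33 -0.004 0.0238 0 0.1;0 0 0.33 -0.004 0.0238 0 0.1;0 0 0.33 -0.004 0.0238 0 0.1' >/dev/null; python3 jaw.py; python3 -c "
from h import *
c2,s=cap('wrist','w17');print(w2px(c2,[.5547,-.3685,.088],s))"
```

```text
28.25 z 0.0783 ahead 0.0733 lat 0.0004 syaw -23.24 F [ 1.8 -4.  -3. ] M [-0.78 -0.06  0.07] op 0.0133
[[319.59755481 444.20070388]]
```

View pics/w17.png

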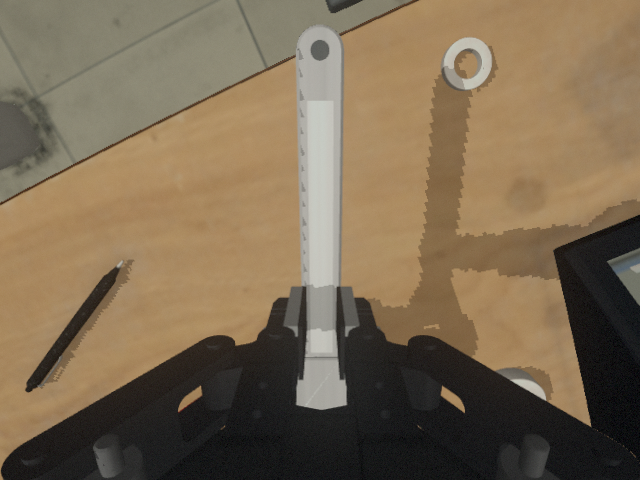

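```bash
python3 -m crank '0 0 -0.05 -0.0001 -0.0037 0 0.1;0 0 -0.1 -0.0004 -0.0073 0 0.1;0 0 -0.1 -0.0004 -0.0073 0 0.1' >/dev/null; python3 jaw.py;python3 -m crank '0 0 -0.03 0 -0.0022 0 0.1;0 0 -0.057 -0.0001 -0.0042 0 0.1;0 0 -0.057 -0.0001 -0.0042 0 0.1' >/dev/null; python3 jaw.py
```

```text
28.6 z 0.0782 ahead 0.0734 lat 0.0002 syaw -17.66 F [ 2.1  0.2 -2.7] M [-0.12 -0.48 -0.01] op 0.0129
28.9 z 0.0781 ahead 0.0739 lat 0.0001 syaw -14.55 F [ 0.2 -0.9 -2.2] M [-0.1   0.02  0.  ] op 0.0131
```

```bash
python3 -m crank '0 0 0 0.004 0 0 0.1;0 0 0 0.01 0 0 0.1;0 0 0 0.016 0 0 0.1' >/dev/null; python3 jaw.py;python3 -m crank '0 0 0 0.015 0 0 0.1;0 0 0 0.03 0 0 0.1;0 0 0 0.045 0 0 0.1;0 0 0 0.05 0 -0.03 0.1;0 0 0 0.05 0 -0.06 0.1;0 0 0 0.05 0 -0.06 0.1' >/dev/null; python3 jaw.py
python3 - <<'E'
from h import *
s=env.state();N=np.array([.5547,-.3685,0])
x=np.array([np.cos(np.radians(100)),np.sin(np.radians(100)),0]);y=np.array([np.cos(np.radians(10)),np.sin(np.radians(10)),0])
p=N-.04*x-.12*y;p[2]=.15;print(p,*[v.round(4) for v in rel(s,p,down(np.radians(100)))])
E
```

```text
29.2 z 0.0782 ahead 0.0902 lat -0.0 syaw -14.6 F [-0.4  0.5 -0.9] M [ 0.    0.01 -0.01] op 0.0133
29.8 z 0.1427 ahead 0.1386 lat 0.0008 syaw -14.62 F [ 0.1  0.8 -1.6] M [-0.04 -0.03  0.  ] op 0.0133
[ 0.443469   -0.42873009  0.15      ] [0.0012 0.0065 1.1411] [-0.0462 -0.0856 -0.0068]
```

```bash
python3 -m crank '0 0 0.14 -0.01 -0.03 -0.007 0.1;0 0 0.28 -0.025 -0.055 -0.007 0.1;0 0 0.42 -0.046 -0.086 -0.007 0.1;0 0 0.56 -0.046 -0.086 -0.007 0.1;0 0 0.7 -0.046 -0.086 -0.007 0.1;0 0 0.85 -0.046 -0.086 -0.007 0.1;0 0 1.0 -0.046 -0.086 -0.007 0.1;0 0 1.141 -0.046 -0.086 -0.007 0.1;0 0 1.141 -0.046 -0.086 -0.007 0.1;0 0 1.141 -0.046 -0.086 -0.007 0.1' >/dev/null; python3 st.py
python3 - <<'E'
from h import *
c,s=cap("wrist","w18");p=w2px(c,[.5547,-.3685,.088],s)[0];print(p);u,v=(p-40).astype(int);u=min(u,560);print(u,v)
cv2.imwrite("pics/w18z.png",cv2.resize(c["img"][v:v+75,u:u+80,::-1],None,fx=8,fy=8,interpolation=2))
E
```

```text
30.8 [ 0.4422 -0.428   0.1448] yaw 100.27 M [ 0.039 -0.011 -0.002] F [-1.2  0.8 -2.2] op 0.0131
[523.89796302 200.66132548]
483 160
```

View pics/w18z.png

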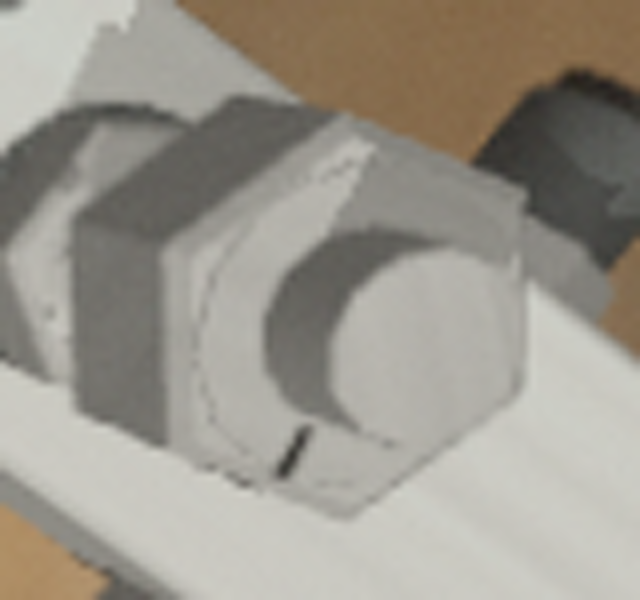

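View pics/w18.png

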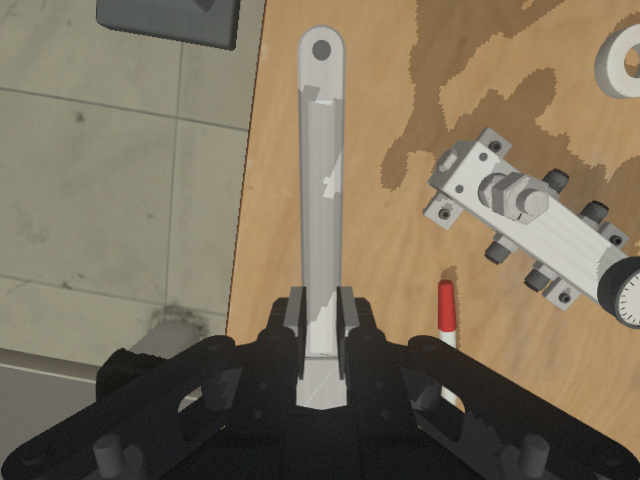

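Run:
```python
from hexm import *
s=env.state();c=env.capture("wrist")
hexa(c,s,[(165,248),(345,117),(525,190),(522,385),(345,518),(165,445)],(483,160))
P=px2w(c,np.array([[283,475],[308,430],[345,318]])/8+[482.56,159.56],.088,s);print(P)
```

```text
[ 0.55568511 -0.36772738] [0.0153 0.015  0.0155 0.0153 0.0153 0.0156] corner -10.338666940222193 [ 170.5  109.4   48.8   -8.4  -70.4 -131.9]
[[ 0.55497887 -0.37987098  0.088     ]
 [ 0.5557195  -0.37623155  0.088     ]
 [ 0.55566009 -0.3676512   0.088     ]]
```

Run:
```python
from h import *
s=env.state();a=np.radians(-10.3);d=np.array([np.cos(a),np.sin(a),0]);N=np.array([.5547,-.3685,.0785])
for b,z in((.118,.145),(.118,.0785)):
  p=N-b*d;p[2]=z;print(p,*[v.round(4) for v in rel(s,p,down(np.radians(169.7)))])
```

```text
[ 0.43860157 -0.34740134  0.145     ] [ 0.0000e+00 -3.0000e-04 -1.2128e+00] [0.0802 0.0106 0.0001]
[ 0.43860157 -0.34740134  0.0785    ] [ 0.0000e+00 -3.0000e-04 -1.2128e+00] [0.0801 0.0106 0.0666]
```

```bash
python3 -m crank '0 0 -0.145 0.02 0.01 0 0.1;0 0 -0.29 0.04 0.01 0 0.1;0 0 -0.44 0.06 0.01 0 0.1;0 0 -0.58 0.08 0.011 0 0.1;0 0 -0.73 0.08 0.011 0 0.1;0 0 -0.87 0.08 0.011 0 0.1;0 0 -1.02 0.08 0.011 0 0.1;0 0 -1.16 0.08 0.011 0 0.1;0 0 -1.213 0.08 0.011 0.02 0.1;0 0 -1.213 0.08 0.011 0.045 0.1;0 0 -1.213 0.08 0.011 0.0665 0.1;0 0 -1.213 0.08 0.011 0.0665 0.1' >/dev/null; python3 jaw.py; python3 -c "
from h import *
c2,s=cap('top');cv2.imwrite('pics/t19.png',cv2.resize(c2['img'][210:290,380:470,::-1],None,fx=7,fy=7,interpolation=2))"; python3 jaw.py
```

```text
32.1 z 0.0757 ahead 0.1188 lat -0.0007 syaw -10.36 F [-0.3  0.5 -1.7] M [0.03 0.06 0.02] op 0.0133
32.15 z 0.0778 ahead 0.118 lat -0.0002 syaw -10.38 F [ 0.   0.6 -1.2] M [0.   0.01 0.04] op 0.0131
```

View pics/t19.png

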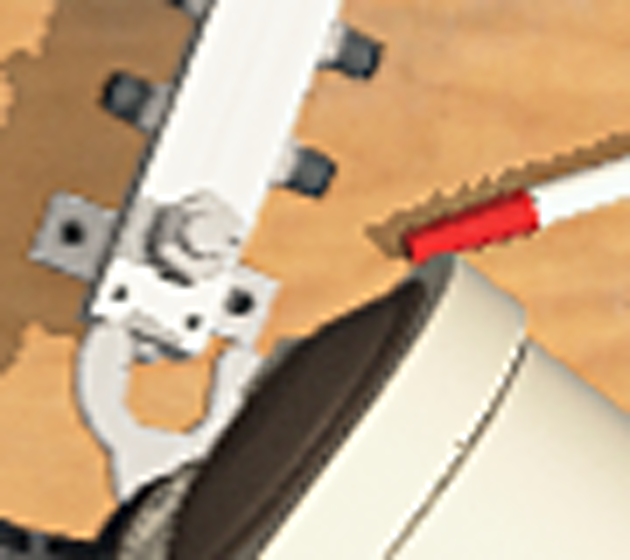

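```bash
python3 -m crank '0 0 0 -0.01 0 0 0.1;0 0 0 -0.02 0 0 0.1;0 0 0 -0.026 0 0 0.1;0 0 0 -0.03 0 0 0.1;0 0 0 -0.03 0 0 0.1' >/dev/null; python3 jaw.py; python3 -m crank '0 0 0 -0.003 0 0 0.1;0 0 0 -0.006 0 0 0.1;0 0 0 -0.009 0 0 0.1;0 0 0 -0.009 0 0 0.1' >/dev/null; python3 jaw.py
```

```text
32.65 z 0.0789 ahead 0.0865 lat 0.0003 syaw -10.44 F [-0.9  0.4 -2.3] M [ 0.02  0.02 -0.05] op 0.0132
33.05 z 0.0788 ahead 0.0779 lat 0.0004 syaw -10.47 F [ 0.7  0.  -1.4] M [-0.01  0.03 -0.03] op 0.0127
```

```bash
python3 -m crank '0 0 0 -0.002 0.0003 0 0.1;0 0 0 -0.004 0.0003 0 0.1;0 0 0 -0.004 0.0003 0 0.1' >/dev/null; python3 jaw.py; python3 -m crank '0 0 0.04 -0.0001 0.0029 0 0.1;0 0 0.08 -0.0002 0.0059 0 0.1;0 0 0.08 -0.0002 0.0059 0 0.1' >/dev/null; python3 jaw.py;  python3 -m crank '0 0 0.04 -0.0001 0.0029 0 0.1;0 0 0.08 -0.0002 0.0059 0 0.1;0 0 0.08 -0.0002 0.0059 0 0.1' >/dev/null; python3 jaw.py; python3 -m crank '0 0 0.04 -0.0001 0.0029 0 0.1;0 0 0.06 -0.0001 0.0044 0 0.1;0 0 0.06 -0.0001 0.0044 0 0.1' >/dev/null; python3 jaw.py
```

```text
33.35 z 0.0788 ahead 0.074 lat 0.0001 syaw -10.47 F [-0.3 -0.8 -2.3] M [-0.04  0.01 -0.1 ] op 0.0135
33.65 z 0.0788 ahead 0.0743 lat 0.0 syaw -15.08 F [ 0.1 -0.7 -2.5] M [-0.08  0.15  0.04] op 0.0133
33.95 z 0.0788 ahead 0.0743 lat 0.0003 syaw -19.61 F [-0.6 -2.1 -2.4] M [-0.34  0.24  0.02] op 0.0135
34.25 z 0.0788 ahead 0.0742 lat 0.0005 syaw -23.03 F [-0.7 -2.8 -2.4] M [-0.65  0.37  0.09] op 0.0132
```

```bash
python3 -m crank '0 0 0.04 -0.0001 0.0029 0 0.1;0 0 0.07 -0.0002 0.0052 0 0.1;0 0 0.07 -0.0002 0.0052 0 0.1;0 0 0.07 -0.0002 0.0052 0 0.1' >/dev/null; python3 jaw.py; python3 -m crank '0 0 -0.06 -0.0001 -0.0044 0 0.1;0 0 -0.11 -0.0004 -0.0081 0 0.1;0 0 -0.16 -0.0009 -0.0117 0 0.1;0 0 -0.16 -0.0009 -0.0117 0 0.1' >/dev/null; python3 jaw.py; python3 -m crank '0 0 -0.01 0 -0.0007 0 0.1;0 0 -0.01 0.004 -0.0007 0 0.1;0 0 -0.01 0.008 -0.0007 0 0.1;0 0 -0.01 0.012 -0.0007 0 0.1' >/dev/null; python3 jaw.py
```

```text
34.65 z 0.0789 ahead 0.0741 lat 0.0005 syaw -27.0 F [ 1.3 -3.9 -1.9] M [-0.82  0.23  0.08] op 0.0131
35.05 z 0.0788 ahead 0.0741 lat -0.0 syaw -17.83 F [ 0.5 -0.1 -2.5] M [-0.13 -0.22 -0.01] op 0.0136
35.45 z 0.0788 ahead 0.0867 lat -0.0002 syaw -17.36 F [ 1.  -1.1 -2.3] M [-0.07 -0.03 -0.08] op 0.0134
```

```bash
python3 -m crank '0 0 0 0.015 0 0 0.1;0 0 0 0.03 0 0 0.1;0 0 0 0.045 0 0 0.1;0 0 0 0.05 0 -0.03 0.1;0 0 0 0.05 0 -0.065 0.1;0 0 0 0.05 0 -0.065 0.1' >/dev/null; python3 jaw.py
python3 - <<'E'
from h import *
s=env.state()
print(*[v.round(4) for v in rel(s,[.4422,-.428,.145],down(np.radians(100.27)))])
E
```

```text
36.05 z 0.1488 ahead 0.1351 lat 0.0003 syaw -17.35 F [ 0.6 -0.1 -2. ] M [-0.01 -0.02 -0.06] op 0.0131
[0.0017 0.0069 1.0886] [-0.0455 -0.09    0.0042]
```

```bash
python3 -m crank '0 0 0.14 -0.01 -0.03 0.004 0.1;0 0 0.28 -0.025 -0.055 0.004 0.1;0 0 0.42 -0.046 -0.09 0.004 0.1;0 0 0.56 -0.046 -0.09 0.004 0.1;0 0 0.7 -0.046 -0.09 0.004 0.1;0 0 0.85 -0.046 -0.09 0.004 0.1;0 0 1.0 -0.046 -0.09 0.004 0.1;0 0 1.089 -0.046 -0.09 0.004 0.1;0 0 1.089 -0.046 -0.09 0.004 0.1;0 0 1.089 -0.046 -0.09 0.004 0.1' >/dev/null; python3 st.py
python3 - <<'E'
from h import *
c,s=cap("wrist","w20");p=w2px(c,[.5547,-.3685,.088],s)[0];u,v=(p-40).astype(int);u=min(u,560);print(u,v)
cv2.imwrite("pics/w20z.png",cv2.resize(c["img"][v:v+75,u:u+80,::-1],None,fx=8,fy=8,interpolation=2))
E
```

```text
37.05 [ 0.4415 -0.4271  0.1393] yaw 100.42 M [-0.029 -0.03   0.004] F [ 0.1 -0.6 -1.6] op 0.0131
489 164
```

View pics/w20z.png

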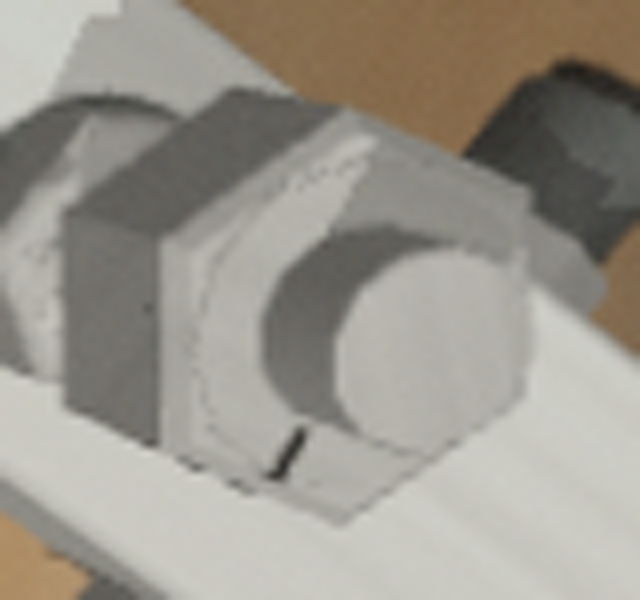

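Run:
```python
from hexm import *
s=env.state();c=env.capture("wrist")
hexa(c,s,[(160,238),(350,107),(532,188),(527,385),(345,523),(158,445)],(489,164))
P=px2w(c,np.array([[276,475],[303,430]])/8+[488.56,163.56],.088,s);print(P)
print(*[v.round(4) for v in rel(s,[.42,-.05,.14],down(np.radians(180)))],s["q"])
```

```text
[ 0.55578383 -0.36755746] [0.0157 0.0151 0.0154 0.0154 0.0156 0.0158] corner -10.81720783213215 [ 169.5  108.7   47.8   -8.5  -70.2 -132.3]
[[ 0.55467332 -0.37974364  0.088     ]
 [ 0.55551888 -0.37615131  0.088     ]]
[ 2.0000e-04 -4.0000e-04 -1.3892e+00] [ 3.749e-01  4.690e-02 -3.000e-04] [-7.68865016e-01  2.26965559e-01  1.56503070e-01  1.50074357e+00
  1.36360953e-04  6.20289655e-01]
```

Run:
```python
from h import *
c=env.capture("wrist")
for f,(p,yw) in {"w6":([.5553,-.3685,.1804],10.14),"w18":([.4422,-.428,.1448],100.27),"w20":([.4415,-.4271,.1393],100.42)}.items():
    g=cv2.imread(f"pics/{f}.png");print(f,g.shape)
g=cv2.imread("pics/w20.png");cv2.imwrite("pics/w20b.png",cv2.resize(g[100:330,400:640],None,fx=3,fy=2.6))
g=cv2.imread("pics/w6.png");cv2.imwrite("pics/w6b.png",g)
```

```text
w6 (480, 640, 3)
w18 (480, 640, 3)
w20 (480, 640, 3)
```

View pics/w20b.png

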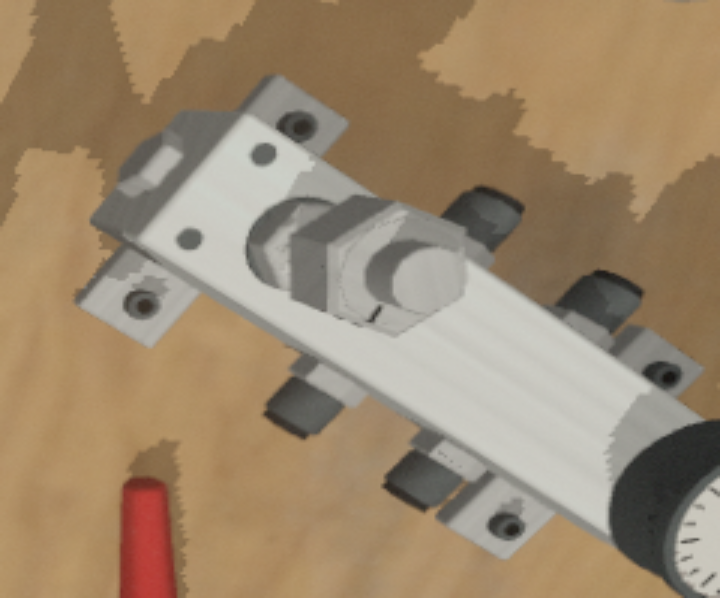

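View pics/w6b.png

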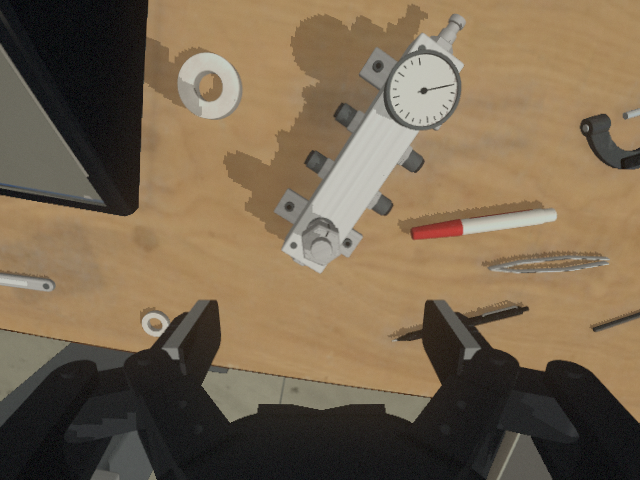

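Run:
```python
from h import *
c=env.capture("wrist")
def line(p,yw,pts,z):
    s={"tcp_pos":np.array(p),"eef_rot":down(np.radians(yw)).as_rotvec()}
    P=px2w(c,pts,z,s);v=P[1]-P[0];return np.degrees(np.arctan2(v[1],v[0]))
S=lambda a:[(x/3+400,y/2.6+100) for x,y in a]
for p,q in (([.4415,-.4271,.1393],100.42),):
    print("low",line(p,q,S([(150,245),(608,538)]),.048),"up",line(p,q,S([(250,113),(700,412)]),.048))
    print("feet holes",line(p,q,S([(143,305),(507,526)]),.014),line(p,q,S([(299,126),(664,376)]),.014))
g=([.5553,-.3685,.1804],10.14)
print("w6 gauge-pin",line(*g,[(320.7,249.8),(320.7,249.8)],.098))
s={"tcp_pos":np.array(g[0]),"eef_rot":down(np.radians(g[1])).as_rotvec()}
a=px2w(c,[(320.7,249.8)],.098,s)[0];b=px2w(c,[(424,91)],.081,s)[0];print(a,b,np.degrees(np.arctan2(*(b-a)[1::-1])),np.linalg.norm((b-a)[:2]))
print("w6 feet",line(*g,[(289,207),(377,67)],.014))
print("w20 TCP orientation",env.state()["eef_rot"],down(np.radians(100.42)).as_rotvec())
```

```text
low -23.30484425118083 up -22.33418344719417
feet holes -22.707139774010184 -22.905049820000333
w6 gauge-pin 0.0
[ 0.55530412 -0.3694937   0.098     ] [ 0.66924909 -0.41794055  0.081     ] -23.034111454655946 0.123816617175336
w6 feet -22.621006733399806
w20 TCP orientation [-2.01236841e+00 -2.41226423e+00 -1.04083939e-04] [2.01054264e+00 2.41398482e+00 1.47813939e-16]
```

Run:
```python
from h import *
s=env.state();a=np.radians(-11);d=np.array([np.cos(a),np.sin(a),0]);N=np.array([.5547,-.3685,.0785])
p=N-.118*d;p[2]=.0785;print(p,*[v.round(4) for v in rel(s,p,down(np.radians(169)))])
```

```text
[ 0.43886799 -0.34598454  0.0785    ] [ 1.0000e-04 -2.0000e-04 -1.1985e+00] [0.0805 0.0118 0.0612]
```

```bash
python3 -m crank '0 0 -0.145 0.02 0.01 -0.005 0.1;0 0 -0.29 0.04 0.01 -0.005 0.1;0 0 -0.44 0.06 0.01 -0.005 0.1;0 0 -0.58 0.08 0.012 -0.005 0.1;0 0 -0.73 0.08 0.012 -0.005 0.1;0 0 -0.87 0.08 0.012 -0.005 0.1;0 0 -1.02 0.08 0.012 -0.005 0.1;0 0 -1.16 0.08 0.012 -0.005 0.1;0 0 -1.199 0.08 0.012 0.02 0.1;0 0 -1.199 0.08 0.012 0.045 0.1;0 0 -1.199 0.08 0.012 0.061 0.1;0 0 -1.199 0.08 0.012 0.061 0.1' >/dev/null; python3 -c "
from h import *
c2,s=cap('top')"; python3 jaw.py
```

```text
38.5 z 0.0781 ahead 0.1181 lat 0.0002 syaw -11.01 F [-0.9  0.2 -0.8] M [-0.03  0.04  0.05] op 0.013
```

```bash
python3 -m crank '0 0 0 -0.01 0 0 0.1;0 0 0 -0.02 0 0 0.1;0 0 0 -0.026 0 0 0.1;0 0 0 -0.03 0 0 0.1;0 0 0 -0.03 0 0 0.1' >/dev/null; python3 jaw.py; python3 -m crank '0 0 0 -0.004 0.0002 0 0.1;0 0 0 -0.008 0.0002 0 0.1;0 0 0 -0.012 0.0002 0 0.1;0 0 0 -0.012 0.0002 0 0.1' >/dev/null; python3 jaw.py
```

```text
39.0 z 0.0788 ahead 0.0868 lat 0.0005 syaw -11.01 F [-1.  -0.3 -2.2] M [ 0.01 -0.   -0.03] op 0.0128
39.4 z 0.0787 ahead 0.0751 lat 0.0003 syaw -11.04 F [ 0.2 -0.2 -1.8] M [-0.02 -0.01 -0.01] op 0.0133
```

```bash
python3 -m crank '0 0 0.1 -0.0004 0.0074 0 0.1;0 0 0.2 -0.0015 0.0148 0 0.1;0 0 0.28 -0.0029 0.0206 0 0.1;0 0 0.28 -0.0029 0.0206 0 0.1' >/dev/null; python3 jaw.py; python3 -m crank '0 0 0.035 0 0.0026 0 0.1;0 0 0.065 -0.0002 0.0048 0 0.1;0 0 0.065 -0.0002 0.0048 0 0.1' >/dev/null; python3 jaw.py
```

```text
39.8 z 0.0788 ahead 0.0757 lat 0.0007 syaw -27.13 F [-1.8 -3.4 -1.4] M [-0.38  0.62  0.02] op 0.013
40.1 z 0.0786 ahead 0.0757 lat 0.001 syaw -30.72 F [-2.1 -2.9 -2.6] M [-0.39  0.79  0.1 ] op 0.0128
```

```bash
python3 - <<'E'
from h import *
c,s=cap("wrist","w21");c2,_=cap("top");
cv2.imwrite("pics/t21.png",np.hstack([cv2.resize(c2["img"][205:285,375:455,::-1],None,fx=6,fy=6,interpolation=2),cv2.resize(c["img"][0:400:,270:370,::-1],(120,480))]))
E
python3 jaw.py
```

```text
40.2 z 0.0787 ahead 0.0756 lat 0.001 syaw -30.7 F [-2.6 -2.3 -2.4] M [-0.21  0.85  0.12] op 0.0132
```

View pics/t21.png

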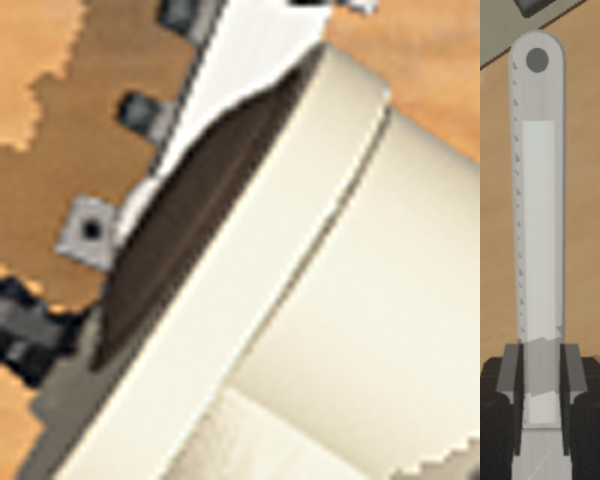

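```bash
python3 -m crank '0 0 -0.06 -0.0001 -0.0045 0 0.1;0 0 -0.11 -0.0004 -0.0082 0 0.1;0 0 -0.16 -0.0009 -0.0119 0 0.1;0 0 -0.19 -0.0013 -0.0141 0 0.1;0 0 -0.19 -0.0013 -0.0141 0 0.1' >/dev/null; python3 jaw.py
```

```text
40.7 z 0.0789 ahead 0.0751 lat 0.0006 syaw -19.84 F [-0.6  0.4 -1.5] M [0.06 0.06 0.06] op 0.0132
```

```bash
python3 -m crank '0 0 -0.05 -0.0001 -0.0037 0 0.1;0 0 -0.05 0.004 -0.0037 0 0.1;0 0 -0.05 0.01 -0.0037 0 0.1;0 0 -0.05 0.01 -0.0037 0 0.1' >/dev/null; python3 jaw.py;python3 -m crank '0 0 0 0.015 0 0 0.1;0 0 0 0.03 0 0 0.1;0 0 0 0.045 0 0 0.1;0 0 0 0.05 0 -0.03 0.1;0 0 0 0.05 0 -0.065 0.1;0 0 0 0.05 0 -0.065 0.1' >/dev/null; python3 jaw.py
python3 - <<'E'
from h import *
s=env.state()
print(*[v.round(4) for v in rel(s,[.4422,-.428,.14],down(np.radians(100.4)))])
E
```

```text
41.1 z 0.0789 ahead 0.0863 lat -0.0001 syaw -17.13 F [ 0.4  0.4 -1.7] M [ 0.02 -0.   -0.  ] op 0.0131
41.7 z 0.1489 ahead 0.1339 lat 0.0007 syaw -17.11 F [ 0.  -0.3 -2.5] M [-0.02 -0.01 -0.04] op 0.0131
[0.0016 0.0077 1.0907] [-0.0438 -0.0893  0.0095]
```

```bash
python3 -m crank '0 0 0.14 -0.01 -0.03 0.004 0.1;0 0 0.28 -0.025 -0.055 0.004 0.1;0 0 0.42 -0.044 -0.089 0.006 0.1;0 0 0.56 -0.044 -0.089 0.006 0.1;0 0 0.7 -0.044 -0.089 0.006 0.1;0 0 0.85 -0.044 -0.089 0.006 0.1;0 0 1.0 -0.044 -0.089 0.006 0.1;0 0 1.091 -0.044 -0.089 0.006 0.1;0 0 1.091 -0.044 -0.089 0.006 0.1;0 0 1.091 -0.044 -0.089 0.006 0.1' >/dev/null; python3 st.py
python3 - <<'E'
from h import *
c,s=cap("wrist","w22");p=w2px(c,[.5547,-.3685,.088],s)[0];u,v=(p-40).astype(int);u=min(u,560);print(u,v)
cv2.imwrite("pics/w22z.png",cv2.resize(c["img"][v:v+75,u:u+80,::-1],None,fx=8,fy=8,interpolation=2))
E
```

```text
42.7 [ 0.4411 -0.4266  0.1374] yaw 100.58 M [0.025 0.047 0.003] F [ 0.3  0.3 -2.3] op 0.0132
492 166
```

View pics/w22z.png

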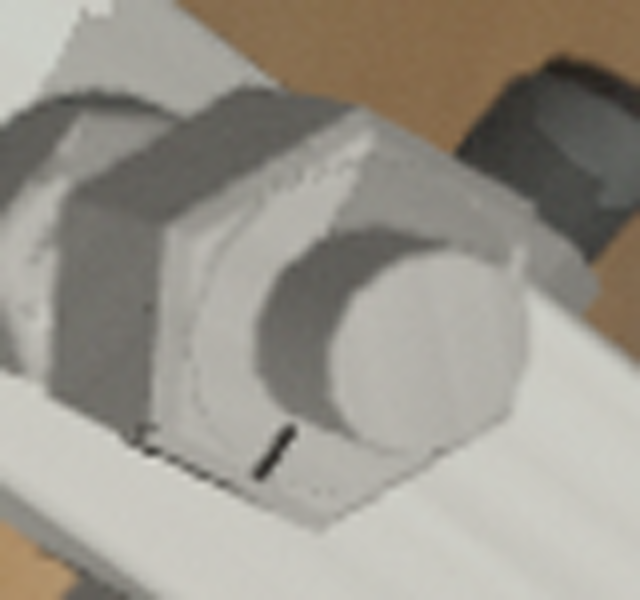

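Run:
```python
from hexm import *
s=env.state();c=env.capture("wrist")
s={"tcp_pos":np.array([.4411,-.4266,.1374]),"eef_rot":down(np.radians(100.58)).as_rotvec()}
hexa(c,s,[(163,228),(370,107),(540,208),(512,408),(320,527),(150,435)],(492,166))
P=px2w(c,np.array([[260,475],[292,430]])/8+[491.56,165.56],.088,s);print(P)
s=env.state();print(s["tcp_pos"],np.degrees(yaw(s)))
```

```text
[ 0.55580873 -0.36764024] [0.0157 0.0152 0.0155 0.0152 0.0153 0.0154] corner -15.878629999778262 [ 165.8  102.9   42.6  -14.1  -76.  -136.4]
[[ 0.55369245 -0.37960726  0.088     ]
 [ 0.55488124 -0.37597085  0.088     ]]
[ 0.44108444 -0.42663708  0.13761358] 100.54600877437855
```

Run:
```python
from h import *
s=env.state()
print(*[v.round(4) for v in rel(s,[.40,-.27,.15],down(np.radians(200)))])
```

```text
[ 1.0000e-04 -1.0000e-04 -1.7358e+00] [ 0.1615 -0.0117 -0.0124]
```

```bash
python3 -m crank '0 0 -0.145 0.014 -0.002 -0.012 0.1;0 0 -0.29 0.028 -0.004 -0.012 0.1;0 0 -0.435 0.042 -0.006 -0.012 0.1;0 0 -0.58 0.056 -0.008 -0.012 0.1;0 0 -0.725 0.07 -0.01 -0.012 0.1;0 0 -0.87 0.085 -0.012 -0.012 0.1;0 0 -1.015 0.1 -0.012 -0.012 0.1;0 0 -1.16 0.115 -0.012 -0.012 0.1;0 0 -1.305 0.13 -0.012 -0.012 0.1;0 0 -1.45 0.145 -0.012 -0.012 0.1;0 0 -1.6 0.16 -0.012 -0.012 0.1;0 0 -1.736 0.162 -0.012 -0.012 0.1' >/dev/null; python3 st.py
python3 - <<'E'
from h import *
s=env.state()
for p in ([.41,.15,.14],[.4346,.2221,.14]): print(*[v.round(4) for v in rel(s,p,down(np.radians(272.1)))])
E
```

```text
44.0 [ 0.3997 -0.2684  0.1501] yaw -159.62 M [-0.083 -0.018 -0.025] F [-0.4 -0.5 -2.2] op 0.013
[-3.0000e-04  3.0000e-04 -1.2517e+00] [-0.1553  0.3886  0.0101]
[-3.0000e-04  3.0000e-04 -1.2517e+00] [-0.2035  0.4476  0.0101]
```

```bash
python3 -m crank '0 0 -0.13 -0.014 0.036 0.01 0.1;0 0 -0.27 -0.028 0.072 0.01 0.1;0 0 -0.4 -0.043 0.108 0.01 0.1;0 0 -0.54 -0.058 0.145 0.01 0.1;0 0 -0.67 -0.072 0.18 0.01 0.1;0 0 -0.8 -0.086 0.215 0.01 0.1;0 0 -0.93 -0.1 0.25 0.01 0.1;0 0 -1.06 -0.115 0.288 0.01 0.1;0 0 -1.19 -0.13 0.325 0.01 0.1;0 0 -1.252 -0.15 0.365 0.01 0.1;0 0 -1.252 -0.17 0.4 0.01 0.1;0 0 -1.252 -0.19 0.43 0.01 0.1' >/dev/null; python3 st.py
python3 - <<'E'
from h import *
s=env.state()
for p in ([.4346,.2221,.14],[.4346,.2221,.0055]): print(*[v.round(4) for v in rel(s,p,down(np.radians(272.1)))])
E
```

```text
45.2 [0.4321 0.2016 0.14  ] yaw -88.21 M [-0.062 -0.062 -0.   ] F [ 0.5 -0.6 -1.4] op 0.0133
[-0.0008  0.0004 -0.0054] [-0.0204 -0.0031  0.    ]
[-0.0008  0.0004 -0.0054] [-0.0203 -0.003   0.1345]
```

```bash
python3 -m crank '0 0 -0.005 -0.02 -0.003 0.04 0.1;0 0 -0.005 -0.02 -0.003 0.08 0.1;0 0 -0.005 -0.02 -0.003 0.11 0.1;0 0 -0.005 -0.02 -0.003 0.122 0.1;0 0 -0.005 -0.02 -0.003 0.128 0.1;0 0 -0.005 -0.02 -0.003 0.13 0.1;0 0 -0.005 -0.02 -0.003 0.13 0.1' >/dev/null; python3 st.py
```

```text
45.9 [0.4355 0.2197 0.0111] yaw -88.09 M [-0.041 -0.033 -0.005] F [-0.4  0.8 -2.6] op 0.0131
```

```bash
python3 -m crank '0 0 0 0 0 0.003 0.1;0 0 0 0 0 0.0045 0.1;0 0 0 0 0 0.0045 0.1' >/dev/null; python3 st.py
```

```text
46.2 [0.4349 0.2195 0.0055] yaw -88.09 M [-0.072 -0.016  0.09 ] F [ 0.  -0.5 -3.1] op 0.0132
```

```bash
python3 -m crank '0 0 0 0 0 0.0008 0.1;0 0 0 0 0 0.0008 0.1' >/dev/null; python3 st.py
```

```text
46.4 [0.4349 0.2195 0.0048] yaw -88.09 M [-0.132  0.107 -0.03 ] F [ 0.3 -1.1  0.3] op 0.0131
```

```bash
python3 -m crank '0 0 0 0 0 0 0.4;0 0 0 0 0 0 0.7;0 0 0 0 0 0 1;0 0 0 0 0 0 1;0 0 0 0 0 0 1;0 0 0 0 0 -0.02 1;0 0 0 0 0 -0.06 1;0 0 0 0 0 -0.11 1;0 0 0 0 0 -0.16 1;0 0 0 0 0 -0.16 1;0 0 0 0 0 -0.16 1' 20 >/dev/null; python3 st.py; python3 -c "
from h import *
cap('wrist','w23');c,s=cap('top','t23')
for t in ('spanner_large_mid','spanner_small_mid','marker','ring_gauge','spare_ring','manifold'):
  for d in env.search_frame('top',t)[:1]: print(t,d['conf'],d['bbox'])"
```

```text
47.5 [0.4354 0.2198 0.1657] yaw -88.08 M [0.048 0.007 0.008] F [-0.1  0.7 -0.6] op 0.0852
spanner_large_mid 0.88 [131.1, 285.6, 73.9, 25.2]
spanner_small_mid 0.9 [235.7, 290.7, 59.6, 15.7]
marker 0.64 [436.1, 227.3, 55.9, 22.9]
ring_gauge 0.85 [349.3, 199.1, 16.8, 21.4]
manifold 0.93 [383.9, 169.1, 53.7, 90.6]
```

View pics/w23.png

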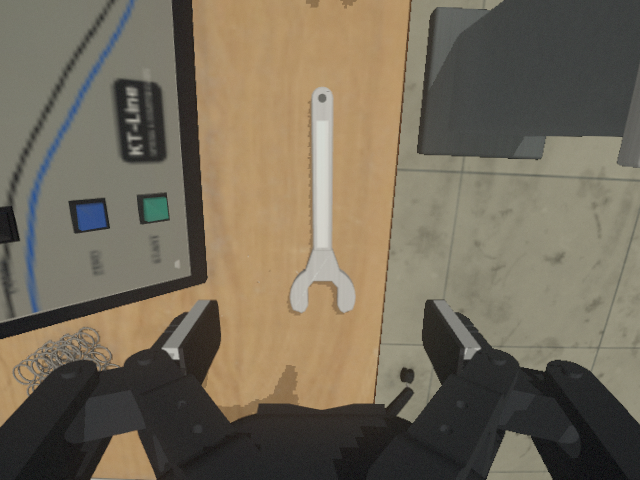

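View pics/t23.png

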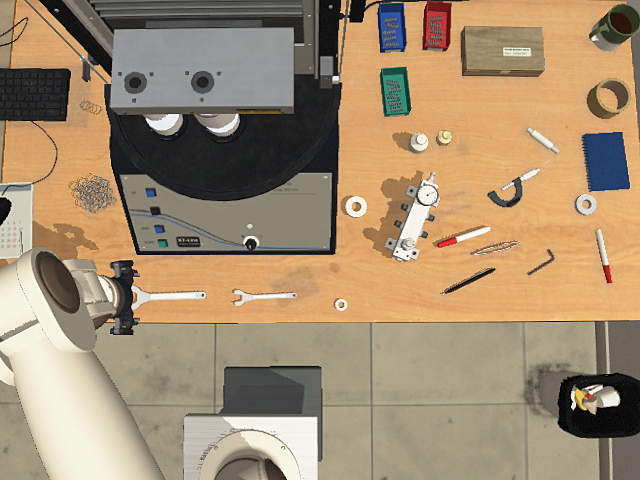

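```bash
python3 -c "
from cell import env
print(env.sign_off())"
```

```text
the job is handed in; nothing more can be done
None
```

The nut is finger-tight and pulled up about a quarter turn, and the spanner is back flat on the bench. I handed the job in at about 48 s.

- **Finger-tight:** I ran the nut down with the fingers. The torque stayed near 0.05 N m, started to rise after about 109°, and I stopped about 6° later, when it reached about 0.4 N m. On release the nut sprang back about 5°.
- **Quarter turn:** The first spanner pull measured about 86° in the wrist image, so I put the spanner back on. The second pull added only about half a degree. The third brought the nut to about 91° past its finger-tight rest position, good to about 1°.
- **Lost motion:** The spanner lost more motion than its stated 4° play. That is why I set the final angle from the camera and not from the arm's own angle. I could not measure the 0.375 mm sink of the pin.
- **Last checks:** The large spanner lies flat within a few millimetres of its original place, and the gripper is open and clear of everything. In the final top picture the small spanner, marker, ring gauge and spare ring look unmoved. The detector did not report the spare ring, so I checked that one by eye. The highest forces I read stayed under about 10 N, well below the limits.

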